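# Open a snap ring with pliers and hold it at the axle groove

### The job

Take the loose protective cap off the upright axle stub of the drive unit and stand it, open rim down, on the bench. Then squeeze the handles of the snap-ring pliers that hang upright on their stand, which spreads the ring waiting on their tips, lift pliers and ring off the stand, and slide the spread ring down over the axle stub until it is level with the groove. Finish there still holding: pliers squeezed in the gripper, ring spread, level and centred around the groove, not leaning on the axle and with nothing resting on the pulley below; leave the other things on the bench where they are.

Things in the scene. Friction and masses are not known exactly. Their poses are not given: they have to be found in the camera images.
- cap_center (a point): centre, half-way up, of the loose grey plastic cap, 42 mm across, 34 mm high, closed on top, open below (36 mm inside, 30 mm deep, 40 g). It sits loosely over the axle stub, its top on the stub's end, its rim 12 mm above the pulley; z up. On the bench its centre is 17 mm high. Grasp it across its diameter from above. The bench between robot and drive is free.
- axle_top (a point): centre of the top end of the upright steel axle stub, 122 mm above the bench, hidden under the cap at first. The stub is 30 mm in diameter, slightly chamfered, and stands 42 mm out of the pulley.
- groove (a point): centre of the groove round the axle stub, on the axle's axis: 8 mm wide, 25 mm in diameter, its middle 18 mm below the stub's top, 24 mm above the pulley and 104 mm above the bench; z up. Hidden under the cap at first.
- drive: the fixed drive unit; origin on the bench straight below the axle's axis, z up. Grey housing 100 x 100 mm, 58 mm high, on a 120 mm square foot; a motor 60 mm thick reaches 100 mm from the axle along +x.
- pulley: the fixed aluminium pulley round the axle, below the groove, 72 mm across, 20 mm high, top face 80 mm above the bench; origin at the centre of its underside, z up.
- pliers_grip (a point): point midway between the two off-white plier handles, at the height to grip. z up along the pliers, y across the handles (close the fingers along y), x towards the ring's side. Handles reach from 40 mm below to 25 mm above it, 16 mm wide along x; 54 mm over both outsides here when open (63 at the top), upright and 34 mm when squeezed to their stop. A 20 to 60 N grip squeezes them fully.
- pliers: the pliers' middle piece (pliers 0.16 kg); origin midway between the tips at the ring's height, 115 mm straight below pliers_grip, same axes. The spread ring's centre is about 28 mm along +x and 1 mm lower. They hang by a hook that reaches 27 mm down behind the stand's wall: lift straight up at least 40 mm.
- pliers_left (a joint): squeeze of the pliers: turn of one handle about the pivot (the other turns equally), rad; 0 open, 0.18 fully squeezed at the stop. Springs back when let go.
- ring_center (a point): centre of the steel snap ring, half-way up its 4 mm thickness, z square to its plane. Open at its -x side, where its two straight ends lie in notches of the pliers' tips. About 45 mm across, 57 mm long. Relaxed 27 mm wide inside, too narrow for the axle; spread, a circle 35 mm inside. 36 g. Its spring force and the notches keep it on the squeezed pliers.
- ring: the ring's back piece, with origin and axes as ring_center.
- ring_left (a joint): opening of the ring: turn of one half about the back (the other turns equally), rad; 0 relaxed, about 0.2 when spread by the fully squeezed pliers.
- cap: the protective cap; origin at the centre of its open rim, z up towards its closed top.
- bottle: bystander: brown glass bottle with white cap, 60 mm across, 130 mm high; origin under its base. Leave alone.
- jar: bystander: small white jar, 40 mm across, 50 mm high; origin under its base. Leave alone.
- carton: bystander: cardboard carton 110 x 80 x 70 mm; origin under its base. Leave alone.
- stand: fixed grey metal stand of the pliers; origin on the bench under the pliers, z up, axes as the pliers at first. An upright wall 5 mm thick, 56 mm wide, 99 mm high stands 10 to 15 mm on its -x side; the ring lies on a block 28 mm high on its +x side.

How it is judged:
By the outcome, as a careful person would: the job done as asked, in the order asked, and still so for the second after the job is handed in, while the arm keeps its last pose, push and grip.
It also fails if it takes over 66 s, if anything falls off the work surface, if the arm or the gripper's body presses on something with over 40 N, if the wrist force passes 120 N, or if a joint passes its speed limit or range.

### The arm

A 6-joint arm with a two-finger parallel gripper is mounted at the origin on the work surface. World frame = base frame: x ahead of the robot, y to its left, z up, the work surface at z = 0. Lengths are in mm, angles in rad, forces in N, time in s.
With the tool pointing down it reaches from about 400 to 925 mm from the base axis. Payload 3.4 kg.
Tool frame: the origin (TCP) lies between the finger pads; the fingertips stand 22 mm ahead of it and the grasp point (between the pads) lies 3 mm ahead of it; x points along the fingers, y is the direction in which the jaws open and shut, and the axes are right-handed (so a half turn about x gives the same grasp; the last joint's range is limited). The gripper opens to 85 mm and grips with 20 to 120 N. Pads are 22 mm wide; open, the fingers measure 114 mm over their backs; the gripper's body (76 mm by 85 mm) begins 54 mm behind the grasp point. The pads swing forward as they close: fully open they stand 13 mm farther back than shut.
Start: joints at [-1.387, 0.307, 1.506, -0, 1.328, -0.073], TCP at [146.574, -556.01, 232.305] pointing down, gripper open.
Joint ranges: [-3.12, 3.12], [-1.05, 2.28], [0.14, 2.33], [-1.42, 4.57], [0.1, 2.73], [-2.68, 2.68]. Speed limits (rad/s): [2.57, 2.57, 3.14, 3.14, 3.14, 3.14].

### API

Orientations are given as a rotation vector (axis times angle).
In Python, from plant import readout, viewer, job gives the robot as it stands.
- The arm moves only by the tool move_arm, never from a script. Its argument "increments" is a list of rows, each an object with "delta_rot": the turn, a rotation vector about the tool's x, y, z scaled (see below), a list of three; "dp": the shift along the tool's x, y, z scaled (see below), a list of three; "fingers": the closure, from 0 (fully open) to 1 (shut). In form: [{"delta_rot": [ax, ay, az], "dp": [dx, dy, dz], "fingers": fingers}, ...]. A call has 1 to 8 rows; each row shifts and turns the commanded pose from where the row before left it, along the tool's axes as they then stand; what a row does not reach is not made up. The controller multiplies each number of a shift by 20 mm and each number of a turn by 10 degrees. A row lasts 1/8 s, in which the tool goes at most 62.5 mm and 10.7 degrees, less where a joint would pass 70% of its speed; a pose out of reach is approached as far as the arm can. A call with a number of a shift or a turn outside -1 to 1 is refused whole. A call with a gripper value outside its range is refused whole. The fingers move at their own pace and stop on an object; "force" is the grip in N (left out, the last holds). Time passes only in rows, so rows that do not move let the fingers close. It gives the time, the measured TCP pose, the force and the opening at its end, in the units of the state.
- readout.get_state(): the state, without advancing time (a new reading comes with each control period).
- viewer.camera(name): name is "scene" or "top"; returns (picture, depth): 400x640x3 uint8, blue, green, red; 400x640 float32, mm along the optical axis (not along the pixel's ray), 0 where there is no reading.
- viewer.camera_params(name): a dict with "vertical_fov" (degrees; the focal length in pixels is half the picture's height over the tangent of half this angle, whatever the lens; pixels are square), "cx", "cy" (the principal point, pixels), "T" (4x4, takes a point from camera to world coordinates). Camera axes: x right, y up, looking along -z (the intrinsics and any distortion apply to the point x, -y, -z); pixel columns grow to the right and rows downward; lengths in mm; the calibration is good to about 2 mm. A picture is of the moment at which its call begins. camera_params takes no time and is no camera call.
- job.hand_in(): hands the job in, once; it reports no verdict.
The state is a dict: "time": time; "joint_positions": joint angles; "qd": joint speeds; "joint_efforts": joint torques, N m; "tool_pos": TCP position; "eef_rot": TCP orientation; "wrist_force": force on the tool from outside, world axes, zero at the start; "torque": the same for the moment, N m; "grip_width": finger opening in mm.
Only numpy, scipy, OpenCV 4.12 (cv2) and the standard library are available. Lean on these libraries where they do the work, as an engineer would, in place of code of your own. Each camera call takes 0.05 s, during which the arm holds its last target.

## Working session

There is one attempt and no reset: what is moved stays moved. The work goes in short steps, Python scripts to look and compute and a tool call to move; the robot and the scene stay as the last step left them, time stands still between calls to the robot, and variables do not carry over. Pictures are saved under pics/ and viewed, and the job is handed in when it is done.

Besides the shell and the picture viewer there is one more tool, called after "Request:" as name(argument=value, ...), one argument or row to a line, values as JSON. move_arm: Moves the arm, as the interface text tells. Shifts and turns lie within -1 to 1; 1 stands for 20 mm of shift or 10 degrees of turn. Its arguments: {"type":"object","properties":{"increments":{"type":"array","items":{"type":"object","properties":{"delta_rot":{"type":"array","items":{"type":"number","minimum":-1,"maximum":1}},"dp":{"type":"array","items":{"type":"number","minimum":-1,"maximum":1}},"fingers":{"type":"number"}}}},"force":{"type":"number"}},"required":["increments"]}

```bash
mkdir -p pics; ls; cat > h.py <<'E'
import numpy as np, cv2
from plant import readout, viewer, job
from scipy.spatial.transform import Rotation as R
def snap(n,tag):
    im,d=viewer.camera(n); cv2.imwrite(f'pics/{tag}.png',im); np.save(f'pics/{tag}.npy',d); return im,d
E
python3 - <<'E'
from h import *
print(readout.get_state())
for n in('scene','top'):
    snap(n,n+'0'); print(n,viewer.camera_params(n))
E
```

```text
pics
{'time': 0.0, 'joint_positions': array([-1.38651367e+00,  3.07555648e-01,  1.50772977e+00,  3.24792642e-06,
        1.32841808e+00, -7.34968024e-02]), 'qd': array([-0.000274  , -0.00052029, -0.00125278, -0.00093721,  0.00047242,
        0.0002397 ]), 'joint_efforts': array([ 1.00604993e-03, -4.57544339e+01, -2.51911032e+01,  8.57004170e-05,
        1.30819698e-02, -4.48359216e-06]), 'tool_pos': array([ 146.43100977, -555.28102797,  231.36973798]), 'eef_rot': array([ 2.08478891,  0.27243612, -2.08502799]), 'wrist_force': array([ 0.13805853, -0.69586496,  0.33561538]), 'torque': array([0.02291737, 0.00556625, 0.00544687]), 'grip_width': 85.52613478140464}
scene {'vertical_fov': 48.7478290743238, 'cx': 318.45723151453905, 'cy': 207.56553867537716, 'T': array([[-7.00898550e-01, -4.16416786e-01,  5.79084004e-01,
         1.38229877e+03],
       [ 7.13191293e-01, -4.20507971e-01,  5.60830835e-01,
         7.15835587e+02],
       [ 9.97006509e-03,  8.06083189e-01,  5.91718253e-01,
         9.13568198e+02],
       [ 0.00000000e+00,  0.00000000e+00,  0.00000000e+00,
         1.00000000e+00]])}
top {'vertical_fov': 43.11895247214318, 'cx': 322.4349166598474, 'cy': 200.80620547979564, 'T': array([[-1.67924080e-03,  9.96538752e-01, -8.31125490e-02,
         4.66770044e+02],
       [-9.99981234e-01, -2.16307092e-03, -5.73168215e-03,
        -1.90941485e+01],
       [-5.89162172e-03,  8.31013645e-02,  9.96523684e-01,
         1.68740161e+03],
       [ 0.00000000e+00,  0.00000000e+00,  0.00000000e+00,
         1.00000000e+00]])}
```

View pics/scene0.png

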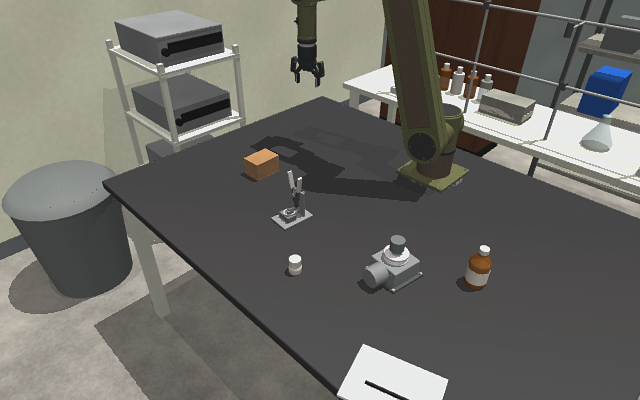

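View pics/top0.png

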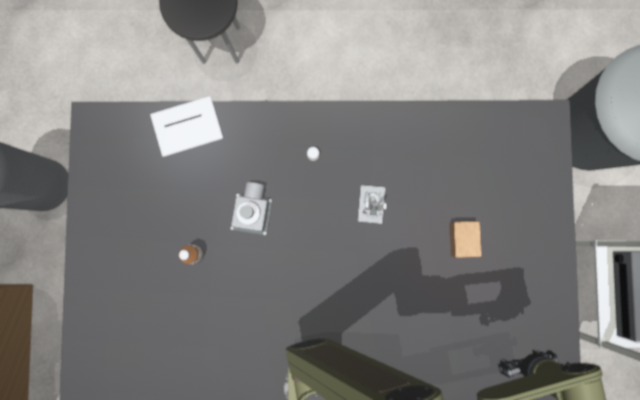

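The scene view shows the drive with its cap at about (397,245), the pliers on their stand at about (293,205), the jar at (295,265), the bottle at (479,268) and the carton at (262,164). In the top view the drive is at about (250,212) and the stand at about (372,205). I'll enlarge both.

```bash
python3 - <<'E'
from h import *
s=cv2.imread('pics/scene0.png');t=cv2.imread('pics/top0.png')
def crop(i,x,y,w,h,k): return cv2.resize(i[y:y+h,x:x+w],None,fx=k,fy=k,interpolation=cv2.INTER_CUBIC)
a=crop(s,350,220,90,75,4.4);b=crop(s,260,160,65,75,4.4)
c=crop(t,220,170,60,75,4.4);d=crop(t,345,175,60,75,4.4)
def H(l):
    h=max(i.shape[0] for i in l); return np.hstack([cv2.copyMakeBorder(i,0,h-i.shape[0],0,5,0) for i in l])
cv2.imwrite('pics/c1.png',H([a,b]));cv2.imwrite('pics/c2.png',H([c,d]))
E
```

```text
(no output)
```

View pics/c1.png

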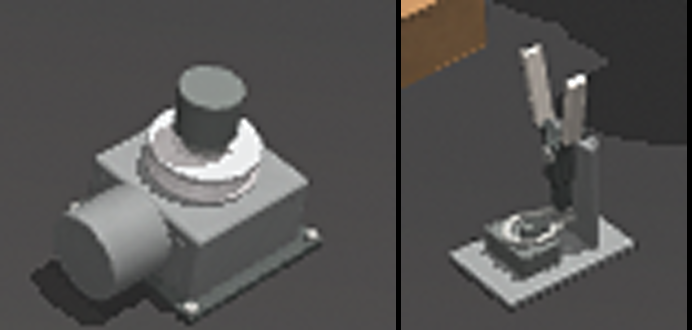

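View pics/c2.png

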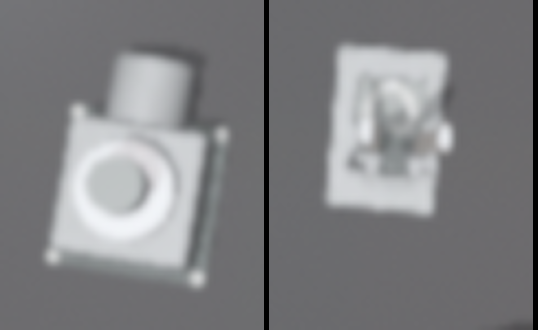

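```bash
cat >> h.py <<'E'
def cloud(n,d,box=None):
    p=viewer.camera_params(n); f=200/np.tan(np.radians(p['vertical_fov']/2))
    v,u=np.mgrid[0:400,0:640].astype(float)
    P=np.stack([(u-p['cx'])/f*d,-(v-p['cy'])/f*d,-d,np.ones_like(d)],-1)@p['T'].T
    P=P[...,:3]; P[d<=0]=np.nan; return P
def px(n,X):
    p=viewer.camera_params(n); f=200/np.tan(np.radians(p['vertical_fov']/2))
    q=(np.c_[np.atleast_2d(X),np.ones(len(np.atleast_2d(X)))])@np.linalg.inv(p['T']).T
    return np.c_[p['cx']+f*q[:,0]/-q[:,2], p['cy']-f*q[:,1]/-q[:,2]]
E
python3 - <<'E'
from h import *
np.set_printoptions(precision=1,suppress=True,linewidth=200)
S=cloud('scene',np.load('pics/scene0.npy'));T=cloud('top',np.load('pics/top0.npy'))
print('bench',S[300,250],S[180,340],T[300,200],T[150,400],T[150,250])
for n,P in(('s',S),('t',T)):
    r=P[235:245,392:402] if n=='s' else P[208:216,243:250]
    print(n,'cap',np.nanmedian(r.reshape(-1,3),0)); print(r[...,2])
# rough
for n,P in(('s',S),('t',T)):
    print(n,P[174,292],P[268,294]) if n=='s' else print(n,P[205,366],P[153,313])
    lo=np.array([470,-230,6]);
    for (w,u,v,r) in (('drive',397,255,35),('stand',293,205,40)) if n=='s' else (('drive',250,210,30),('stand',371,204,25)):
        Q=P[v-r:v+r,u-r:u+r].reshape(-1,3);Q=Q[Q[:,2]>4]
        print(n,w,len(Q),np.nanmin(Q,0),np.nanmax(Q,0))
E
```

```text
bench [923.6  17.5   1.4] [ 303.4 -216.3    0.7] [279.6 396.3  -6.4] [ 780.4 -272.5   -9.1] [780.9 235.5  -4. ]
s cap [565.7 224.1 127.1]
[[ -0.9   2.6 127.3 129.7 127.3 127.5   nan 130.    1.6   4.8]
 [126.4 128.2 127.9 127.4 127.8 128.1 128.5 129.5 125.8 125.5]
 [127.7 126.1 126.1 128.3 123.1 129.7 129.1 123.  127.2 130.3]
 [125.9 127.8 127.1 125.9 128.9 128.4 126.3 130.4 125.8 127.7]
 [129.2 128.  128.4 125.2 126.8 125.7 126.6 128.2 129.  127. ]
 [127.7 123.9 129.4 126.2 128.3 128.2 127.5 127.2 128.  128. ]
 [128.8 129.5 126.2 127.4 125.4 125.9 128.4 126.4 126.6 125.2]
 [127.  128.9 126.9 127.  126.4 124.6 125.5 125.9 127.8 127.5]
 [120.6 121.3 124.9 128.1 127.7 125.8 124.8 127.  127.2 127.5]
 [120.3 124.2 123.4 127.5 128.2 125.7 127.1 126.7 125.5 125.5]]
t cap [564.2 226.5 126.1]
[[126.2 122.9 130.5 128.7 121.9 124.  133.7]
 [130.4 126.8 129.3 124.1 121.9 132.7 125.4]
 [119.7 121.8 128.3 119.2 124.8 123.3 129.2]
 [132.1 125.7 124.3 123.1 127.  122.  121.1]
 [127.1 125.7 128.3 126.1 123.8 126.1 129.8]
 [124.6 128.4 129.3 128.4 126.1 126.1 127. ]
 [115.3 126.7 129.3 121.2 127.9 125.6 130.4]
 [128.7 128.4 130.2 128.6 122.1 119.1 125.4]]
s [ 569.4 -192.5  154.6] [772.6  31.   27. ]
s drive 2213 [282.3  27.6   4. ] [666.5 333.3 130.4]
s stand 1555 [ 261.1 -461.2    4. ] [760.8  -1.  169. ]
t [ 580.8 -141.7  164.2] [760.6  21.   48.7]
t drive 1644 [480.3 134.6   4. ] [677.8 332.5 135.9]
t stand 911 [ 516.1 -250.6    4. ] [680.2 -88.  171. ]
```

```bash
python3 - <<'E'
from h import *
np.set_printoptions(precision=1,suppress=True,linewidth=200)
def bp(n,u,v,z):
    p=viewer.camera_params(n); f=200/np.tan(np.radians(p['vertical_fov']/2))
    r=p['T'][:3,:3]@np.array([(u-p['cx'])/f,-(v-p['cy'])/f,-1]); o=p['T'][:3,3]
    return o+r*(z-o[2])/r[2]
for n,w in(('scene',(375,225,425,270)),('top',(225,190,275,235))):
    D=np.load(f'pics/{n}0.npy');P=cloud(n,D)
    x0,y0,x1,y1=w
    Z=cv2.medianBlur(np.nan_to_num(P[...,2]).astype(np.float32),3)
    m=np.zeros(Z.shape,bool);m[y0:y1,x0:x1]=True
    for lab,mm,z in(('captop',m&(Z>121),126),):
        v,u=np.nonzero(mm);print(n,lab,len(u),u.mean(),v.mean(),bp(n,u.mean(),v.mean(),z), np.nanmean(P[mm],0))
        print(u.min(),u.max(),v.min(),v.max())
# stand base in top image
t=cv2.imread('pics/top0.png');g=cv2.cvtColor(t,6)
m=(g[175:235,345:400]>105).astype(np.uint8)
c=max(cv2.findContours(m,0,2)[0],key=cv2.contourArea)
r=cv2.minAreaRect(c);print(r)
b=cv2.boxPoints(r)+[345,175]
for q in b: print(q,bp('top',*q,5))
s=cv2.imread('pics/scene0.png');k=8
def crop(i,x,y,w,h,nm,mk=()):
    o=cv2.resize(i[y:y+h,x:x+w],None,fx=k,fy=k,interpolation=cv2.INTER_NEAREST)
    for j in range(0,w,10): cv2.putText(o,str(x+j),(j*k,8),0,.3,(0,255,255))
    for j in range(0,h,10): cv2.putText(o,str(y+j),(0,j*k+4),0,.3,(0,255,255))
    cv2.imwrite(f'pics/{nm}.png',o)
crop(s,265,165,60,70,'c3');crop(t,340,175,60,60,'c4')
E
```

```text
scene captop 139 397.53237410071944 240.15827338129498 [565.1 228.3 126. ] [565.7 228.7 126.5]
390 405 235 245
top captop 133 245.4436090225564 211.13533834586465 [565.5 228.1 126. ] [565.5 228.1 125.9]
239 252 205 217
((27.0, 29.5), (59.0, 54.0), 90.0)
[345. 175.] [693.6 -85.1   5. ]
[399. 175.] [ 693.2 -265.8    5. ]
[399. 234.] [ 496.1 -263.     5. ]
[345. 234.] [496.5 -84.1   5. ]
```

View pics/c3.png

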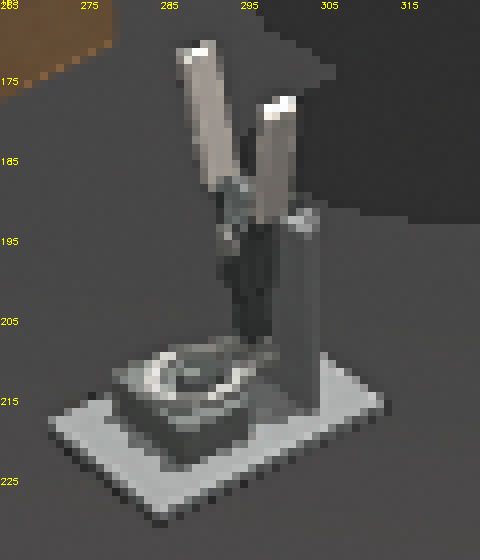

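View pics/c4.png

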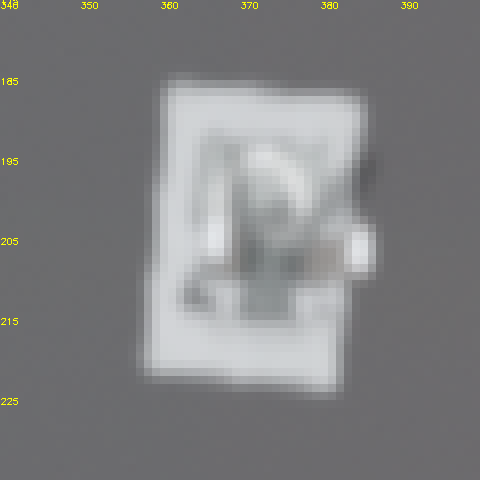

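```bash
cat >> h.py <<'E'
def bp(n,u,v,z):
    p=viewer.camera_params(n); f=200/np.tan(np.radians(p['vertical_fov']/2))
    r=p['T'][:3,:3]@np.array([(u-p['cx'])/f,-(v-p['cy'])/f,-1]); o=p['T'][:3,3]
    return o+r*(z-o[2])/r[2]
E
python3 - <<'E'
from h import *
np.set_printoptions(precision=1,suppress=True,linewidth=200)
for n,c in(('top',[(359.75,185),(385.1,186.4),(382.25,223.9),(357.6,221)]),('scene',[(312.4,214.9),(270.75,217),(284.9,230.1)])):
  for q in c: print(n,bp(n,*q,4))
print('handles')
a=bp('scene',289.25,171.4,171),bp('scene',299.5,177.9,171);print(*a,(a[0]+a[1])/2)
a=bp('top',366.4,204.5,171),bp('top',384.25,205.75,171);print(*a,(a[0]+a[1])/2)
P=cloud('scene',np.load('pics/scene0.npy'))
print('htop z',P[170:173,287:291,2],P[176:180,297:302,2])
# clouds of stand region
m=np.zeros(P.shape[:2],bool);m[165:235,265:325]=1
Q=P[m&(P[...,2]>145)&(P[...,2]<180)];print(len(Q));
Q=Q[np.argsort(Q[:,1])];
A=Q[(Q[:,1]<-152)&(Q[:,0]>500)];B=Q[(Q[:,1]>-152)&(Q[:,0]>500)];print(A.mean(0),A.std(0),len(A),B.mean(0),B.std(0),len(B))
s=readout.get_state();print(R.from_rotvec(s['eef_rot']).as_matrix())
E
```

```text
top [ 659.9 -134.3    4. ]
top [ 655. -219.    4.]
top [ 529.7 -208.     4. ]
top [ 539.5 -126.2    4. ]
scene [ 536.9 -131.2    4. ]
scene [ 645.1 -221.9    4. ]
scene [ 658.  -136.2    4. ]
handles
[ 582.6 -190.6  171. ] [ 585.9 -139.6  171. ] [ 584.3 -165.1  171. ]
[ 581.8 -142.4  171. ] [ 577.9 -195.9  171. ] [ 579.9 -169.1  171. ]
htop z [[  3.3   0.5   1.6 168.8]
 [ -2.7 165.9 166.6 168.5]
 [165.2 165.7 164.6 165.6]] [[  0.8   0.8   4.    0.6   2.2]
 [  2.1   2.8  -0.8 168.1 169. ]
 [  0.7 166.3 168.2 168.3 166.8]
 [166.4 166.8 164.2 166.9 162.2]]
67
[ 578.  -194.2  158.1] [5.1 3.3 6.5] 35 [ 584.6 -143.5  158.9] [4.8 3.  7.3] 32
[[-0.   0.3 -1. ]
 [ 0.  -1.  -0.3]
 [-1.  -0.  -0. ]]
```

```bash
python3 - <<'E'
from h import *
from scipy.optimize import minimize
np.set_printoptions(precision=2,suppress=True,linewidth=200)
I={n:cv2.GaussianBlur(cv2.cvtColor(cv2.imread(f'pics/{n}0.png'),6).astype(np.float32),(0,0),0.7) for n in('scene','top')}
def corners(p):
    x,y,a,w,h=p;c,s=np.cos(a),np.sin(a)
    return np.array([[x+c*i*w/2-s*j*h/2,y+s*i*w/2+c*j*h/2,ZT] for i,j in((1,1),(1,-1),(-1,-1),(-1,1))])
def score(p,use):
    t=0
    for n,edges in use:
        C=corners(p)
        for e in edges:
            A,B=C[e],C[(e+1)%4]; f=np.linspace(.08,.92,40)[:,None]; L=A+(B-A)*f
            ctr=C.mean(0); nr=np.cross(B-A,[0,0,1]);nr/=np.linalg.norm(nr)
            if nr@(A-ctr)<0:nr=-nr
            i=px(n,L-nr*2.5).astype(np.float32);o=px(n,L+nr*2.5).astype(np.float32)
            s=lambda q:cv2.remap(I[n],q[:,:1].copy(),q[:,1:].copy(),1)
            t+=np.mean(np.clip(s(i)-s(o),0,60))
    return -t
ZT=4
S=('scene',[0,3]);T=('top',[0,1,2,3])
for ZT in (2,4,6):
 for use in([S],[T],[S,T]):
  best=None
  for a0 in np.radians([-8,-5,-2]):
    for x0 in(592,598):
      r=minimize(score,[x0,-173,a0,122,84],args=(use,),method='Nelder-Mead',options=dict(initial_simplex=np.array([[x0,-173,a0,122,84]]*6)+np.vstack([np.zeros(5),np.diag([6,6,.06,6,6])]),maxiter=2000))
      if best is None or r.fun<best.fun:best=r
  p=best.x;print(ZT,[u[0] for u in use],p[:2],np.degrees(p[2]),p[3:],best.fun)
# wall & handles points
E
```

```text
Traceback (most recent call last):
  File "h.py", line 12, in px
    p=viewer.camera_params(n); f=200/np.tan(np.radians(p['vertical_fov']/2))
ValueError: time passes only in moves, steps and waits
```

```bash
python3 - <<'E'
from h import *
import pickle
pickle.dump({n:viewer.camera_params(n) for n in('scene','top')},open('cp.pkl','wb'))
E
cat >> h.py <<'E'
import pickle,os
if os.path.exists('cp.pkl'):
    _C=pickle.load(open('cp.pkl','rb'))
    class V2:
        camera=staticmethod(viewer.camera)
        camera_params=staticmethod(lambda n:_C[n])
    viewer=V2
E
cat > fit.py <<'E'
from h import *
from scipy.optimize import minimize
np.set_printoptions(precision=2,suppress=True,linewidth=200)
I={n:cv2.GaussianBlur(cv2.cvtColor(cv2.imread(f'pics/{n}0.png'),6).astype(np.float32),(0,0),0.7) for n in('scene','top')}
def corners(p):
    x,y,a,w,h=p;c,s=np.cos(a),np.sin(a)
    return np.array([[x+c*i*w/2-s*j*h/2,y+s*i*w/2+c*j*h/2,ZT] for i,j in((1,1),(1,-1),(-1,-1),(-1,1))])
def score(p,use):
    t=0
    for n,edges in use:
        C=corners(p)
        for e in edges:
            A,B=C[e],C[(e+1)%4]; f=np.linspace(.08,.92,40)[:,None]; L=A+(B-A)*f
            ctr=C.mean(0); nr=np.cross(B-A,[0,0,1]);nr/=np.linalg.norm(nr)
            if nr@(A-ctr)<0:nr=-nr
            i=px(n,L-nr*2.5).astype(np.float32);o=px(n,L+nr*2.5).astype(np.float32)
            s=lambda q:cv2.remap(I[n],q[:,:1].copy(),q[:,1:].copy(),1)
            t+=np.mean(np.clip(s(i)-s(o),0,60))
    return -t
S=('scene',[0,3]);T=('top',[0,1,2,3])
for ZT in (3,6):
 for use in([S],[T],[S,T]):
  best=None
  for a0 in np.radians([-8,-5,-2]):
    for x0 in(592,598):
      v=np.array([x0,-173,a0,122,84])
      r=minimize(score,v,args=(use,),method='Nelder-Mead',options=dict(initial_simplex=v+np.vstack([np.zeros(5),np.diag([6,6,.06,6,6])]),maxiter=1000))
      if best is None or r.fun<best.fun:best=r
  p=best.x;print(ZT,[u[0] for u in use],p[:2],np.degrees(p[2]),p[3:],best.fun)
E
time python3 fit.py
```

```text
3 ['scene'] [ 588.82 -169.75] -5.254650793786585 [124.39  65.2 ] -111.79496002197266
3 ['top'] [ 596.72 -171.9 ] -5.283760533050756 [122.42  81.65] -168.4268341064453
3 ['scene', 'top'] [ 593.81 -173.38] -5.469061348951188 [116.63  77.8 ] -227.93466186523438
6 ['scene'] [ 590.65 -172.94] -5.490568444998161 [124.26  77.5 ] -111.81512451171875
6 ['top'] [ 596.64 -171.57] -5.1684992961009115 [122.09  81.36] -168.619140625
6 ['scene', 'top'] [ 594.91 -172.33] -5.371531912654293 [118.76  79.29] -259.0857238769531
real	0m14.889s
user	0m15.367s
sys	0m0.101s
```

```bash
cat >> h.py <<'E'
def plan(xyz,yaw=None):
    """yaw: deg of -tool_y relative to world +y (tool y=-(rotz(yaw) @ y)); tool down"""
    s=readout.get_state();Rm=R.from_rotvec(s['eef_rot']).as_matrix()
    np.set_printoptions(precision=3,suppress=True,linewidth=200)
    print('t',round(s['time'],2),'tcp',s['tool_pos'],'F',s['wrist_force'],'w',round(s['grip_width'],1),'q',s['joint_positions'])
    print('tool y',Rm[:,1],'tool x',Rm[:,0])
    print('dp units',Rm.T@(np.array(xyz)-s['tool_pos'])/20)
    if yaw is not None:
        c,n=np.cos(np.radians(yaw)),np.sin(np.radians(yaw))
        X=np.array([0,0,-1.]);Y=-np.array([-n,c,0]);Rt=np.c_[X,Y,np.cross(X,Y)]
        print('rot units',np.degrees(R.from_matrix(Rm.T@Rt).as_rotvec())/10)
        print('dp units in target frame',Rt.T@(np.array(xyz)-s['tool_pos'])/20)
E
python3 -c "
from h import *
plan([450,-300,231],-5.3)"
```

```text
t 0.1 tcp [ 146.449 -555.378  231.462] F [-0.371  0.01  -0.273] w 85.3 q [-1.387  0.308  1.508 -0.     1.328 -0.073]
tool y [ 0.255 -0.967 -0.002] tool x [-0.     0.002 -1.   ]
dp units [  0.041  -8.478 -17.931]
rot units [2.007 0.001 0.011]
dp units in target frame [  0.023 -14.116 -13.933]
```

Request:
move_arm(
  increments=[
    {"delta_rot": [1,0,0],"dp": [0,0,0],"fingers": 0},
    {"delta_rot": [1,0,0],"dp": [0,0,0],"fingers": 0},
    {"delta_rot": [0,0,0],"dp": [0,-1,-1],"fingers": 0},
    {"delta_rot": [0,0,0],"dp": [0,-1,-1],"fingers": 0},
    {"delta_rot": [0,0,0],"dp": [0,-1,-1],"fingers": 0},
    {"delta_rot": [0,0,0],"dp": [0,-1,-1],"fingers": 0},
    {"delta_rot": [0,0,0],"dp": [0,-1,-1],"fingers": 0},
    {"delta_rot": [0,0,0],"dp": [0,-1,-1],"fingers": 0},
  ],
  force=25,
)

```text
time: 1.1
tool_pos: [277.5, -446.5, 231.9]
eef_rot: [-2.174, 0.098, 2.175]
wrist_force: [-0.3, -0.5, 0.3]
grip_width: 85.5
```

Request:
move_arm(
  increments=[
    {"delta_rot": [0,0,0],"dp": [0,-1,-1],"fingers": 0},
    {"delta_rot": [0,0,0],"dp": [0,-1,-1],"fingers": 0},
    {"delta_rot": [0,0,0],"dp": [0,-1,-1],"fingers": 0},
    {"delta_rot": [0,0,0],"dp": [0,-1,-1],"fingers": 0},
    {"delta_rot": [0,0,0],"dp": [0,-1,-1],"fingers": 0},
    {"delta_rot": [0,0,0],"dp": [0,-1,-1],"fingers": 0},
    {"delta_rot": [0,0,0],"dp": [0,-1,-1],"fingers": 0},
    {"delta_rot": [0,0,0],"dp": [0,-1,-1],"fingers": 0},
  ],
)

```text
time: 2.1
tool_pos: [451.3, -301.8, 231.8]
eef_rot: [-2.174, 0.099, 2.175]
wrist_force: [-0.5, -0.9, 0.7]
grip_width: 85.8
```

```bash
python3 -c "
from h import *
plan([565.3,228.2,200],-5.3)"
```

```text
t 2.1 tcp [ 451.294 -301.834  231.846] F [-0.488 -0.88   0.666] w 85.8 q [-0.667  0.263  1.572 -0.     1.307  0.995]
tool y [-0.091 -0.996 -0.   ] tool x [-0.001  0.001 -1.   ]
dp units [  1.603 -26.91   -3.262]
rot units [0.007 0.005 0.003]
dp units in target frame [  1.592 -26.915  -3.228]
```

Request:
move_arm(
  increments=[
    {"dp": [0,-1,-0.12],"delta_rot": [0,0,0],"fingers": 0},
    {"dp": [0,-1,-0.12],"delta_rot": [0,0,0],"fingers": 0},
    {"dp": [0,-1,-0.12],"delta_rot": [0,0,0],"fingers": 0},
    {"dp": [0,-1,-0.12],"delta_rot": [0,0,0],"fingers": 0},
    {"dp": [0,-1,-0.12],"delta_rot": [0,0,0],"fingers": 0},
    {"dp": [0,-1,-0.12],"delta_rot": [0,0,0],"fingers": 0},
    {"dp": [0,-1,-0.12],"delta_rot": [0,0,0],"fingers": 0},
    {"dp": [0,-1,-0.12],"delta_rot": [0,0,0],"fingers": 0},
  ],
)

```text
time: 3.1
tool_pos: [484.8, -143.8, 232.4]
eef_rot: [-2.175, 0.099, 2.175]
wrist_force: [-0.7, -0.1, 0.3]
grip_width: 85.0
```

Request:
move_arm(
  increments=[
    {"dp": [0,-1,-0.12],"delta_rot": [0,0,0],"fingers": 0},
    {"dp": [0,-1,-0.12],"delta_rot": [0,0,0],"fingers": 0},
    {"dp": [0,-1,-0.12],"delta_rot": [0,0,0],"fingers": 0},
    {"dp": [0,-1,-0.12],"delta_rot": [0,0,0],"fingers": 0},
    {"dp": [0,-1,-0.12],"delta_rot": [0,0,0],"fingers": 0},
    {"dp": [0,-1,-0.12],"delta_rot": [0,0,0],"fingers": 0},
    {"dp": [0,-1,-0.12],"delta_rot": [0,0,0],"fingers": 0},
    {"dp": [0,-1,-0.12],"delta_rot": [0,0,0],"fingers": 0},
  ],
)

```text
time: 4.1
tool_pos: [518.2, 13.8, 232.4]
eef_rot: [-2.175, 0.099, 2.175]
wrist_force: [0.4, 0.0, -0.5]
grip_width: 85.5
```

Request:
move_arm(
  increments=[
    {"dp": [0,-1,-0.12],"delta_rot": [0,0,0],"fingers": 0},
    {"dp": [0,-1,-0.12],"delta_rot": [0,0,0],"fingers": 0},
    {"dp": [0,-1,-0.12],"delta_rot": [0,0,0],"fingers": 0},
    {"dp": [0.2,-1,-0.12],"delta_rot": [0,0,0],"fingers": 0},
    {"dp": [0.2,-1,-0.12],"delta_rot": [0,0,0],"fingers": 0},
    {"dp": [0.2,-1,-0.12],"delta_rot": [0,0,0],"fingers": 0},
    {"dp": [0.2,-1,-0.12],"delta_rot": [0,0,0],"fingers": 0},
    {"dp": [0.2,-1,-0.12],"delta_rot": [0,0,0],"fingers": 0},
  ],
)

```text
time: 5.1
tool_pos: [552.3, 171.4, 211.9]
eef_rot: [-2.175, 0.099, 2.175]
wrist_force: [-0.3, -0.0, 0.2]
grip_width: 85.4
```

Request:
move_arm(
  increments=[
    {"dp": [0.2,-1,-0.12],"delta_rot": [0,0,0],"fingers": 0},
    {"dp": [0.2,-1,-0.12],"delta_rot": [0,0,0],"fingers": 0},
    {"dp": [0.2,-0.9,-0.1],"delta_rot": [0,0,0],"fingers": 0},
    {"dp": [0,0,0],"delta_rot": [0,0,0],"fingers": 0},
  ],
)

```text
time: 5.6
tool_pos: [564.1, 228.5, 199.7]
eef_rot: [-2.175, 0.098, 2.176]
wrist_force: [-0.6, 0.2, -1.2]
grip_width: 85.7
```

```bash
python3 -c "
from h import *
plan([565.3,228.2,119],-5.3)
for n in ('scene','top'): snap(n,n+'1')
s=cv2.imread('pics/scene1.png');t=cv2.imread('pics/top1.png')
f=lambda i,x,y:cv2.resize(i[y:y+100,x:x+100],None,fx=4,fy=4,interpolation=2)
cv2.imwrite('pics/c5.png',np.hstack([f(s,345,190),f(t,200,160)]))
"
```

```text
t 5.6 tcp [564.131 228.541 199.731] F [-0.586  0.161 -1.179] w 85.7 q [0.315 0.379 1.48  0.    1.284 1.976]
tool y [-0.089 -0.996  0.   ] tool x [-0.001 -0.    -1.   ]
dp units [ 4.037  0.011 -0.062]
rot units [ 0.017  0.003 -0.001]
dp units in target frame [ 4.037  0.012 -0.06 ]
```

View pics/c5.png

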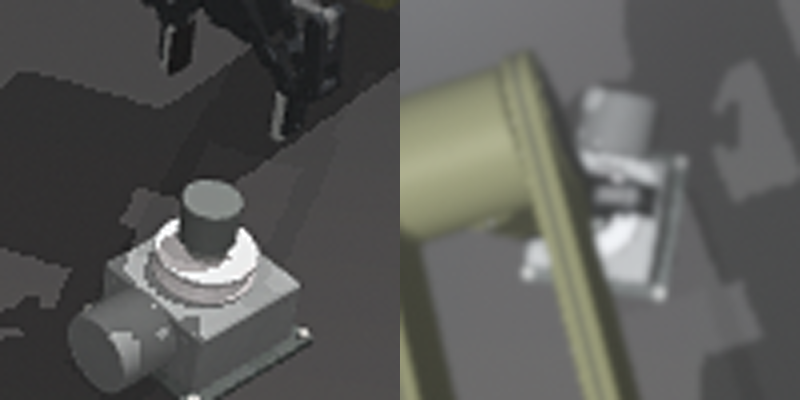

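The scene crop shows the open fingers straddling the cap, with the cap top near (398,240) in the full picture. The arm blocks the top view here. I'll go down and grip.

Request:
move_arm(
  increments=[
    {"dp": [0.7,0,-0.06],"delta_rot": [0,0,0],"fingers": 0},
    {"dp": [0.7,0,0],"delta_rot": [0,0,0],"fingers": 0},
    {"dp": [0.7,0,0],"delta_rot": [0,0,0],"fingers": 0},
    {"dp": [0.7,0,0],"delta_rot": [0,0,0],"fingers": 0},
    {"dp": [0.7,0,0],"delta_rot": [0,0,0],"fingers": 0},
    {"dp": [0.6,0,0],"delta_rot": [0,0,0],"fingers": 0},
    {"dp": [0,0,0],"delta_rot": [0,0,0],"fingers": 0},
  ],
)

```text
time: 6.58
tool_pos: [564.5, 226.8, 116.9]
eef_rot: [-2.172, 0.1, 2.178]
wrist_force: [-0.8, -0.6, -0.1]
grip_width: 85.5
```

Request:
move_arm(
  increments=[
    {"dp": [0,0,0],"delta_rot": [0,0,0],"fingers": 0.4},
    {"dp": [0,0,0],"delta_rot": [0,0,0],"fingers": 0.6},
    {"dp": [0,0,0],"delta_rot": [0,0,0],"fingers": 0.8},
    {"dp": [0,0,0],"delta_rot": [0,0,0],"fingers": 1},
    {"dp": [0,0,0],"delta_rot": [0,0,0],"fingers": 1},
    {"dp": [0,0,0],"delta_rot": [0,0,0],"fingers": 1},
    {"dp": [0,0,0],"delta_rot": [0,0,0],"fingers": 1},
  ],
  force=25,
)

```text
time: 7.45
tool_pos: [565.8, 227.2, 119.2]
eef_rot: [-2.176, 0.099, 2.173]
wrist_force: [-1.0, -0.5, 6.0]
grip_width: 40.4
```

Request:
move_arm(
  increments=[
    {"dp": [-0.3,0,0],"delta_rot": [0,0,0],"fingers": 1},
    {"dp": [-0.7,0,0],"delta_rot": [0,0,0],"fingers": 1},
    {"dp": [-0.8,0,0],"delta_rot": [0,0,0],"fingers": 1},
    {"dp": [-0.8,0,0],"delta_rot": [0,0,0],"fingers": 1},
    {"dp": [0,0,0],"delta_rot": [0,0,0],"fingers": 1},
  ],
)

```text
time: 8.07
tool_pos: [566.7, 227.6, 172.7]
eef_rot: [-2.178, 0.098, 2.169]
wrist_force: [0.9, -0.2, 0.1]
grip_width: 40.1
```

```bash
python3 -c "
from h import *
plan([440,130,175],-5.3)
snap('scene','scene2')
s=cv2.imread('pics/scene2.png')
f=lambda i,x,y:cv2.resize(i[y:y+100,x:x+100],None,fx=5,fy=5,interpolation=2)
cv2.imwrite('pics/c6.png',f(s,345,180))
"
```

```text
t 8.07 tcp [566.707 227.555 172.651] F [ 0.886 -0.154  0.097] w 40.1 q [0.313 0.402 1.516 0.    1.219 1.975]
tool y [-0.091 -0.996 -0.002] tool x [ 0.004  0.001 -1.   ]
dp units [-0.151  5.435  5.864]
rot units [ 0.007 -0.024  0.01 ]
dp units in target frame [-0.117  5.442  5.858]
```

View pics/c6.png

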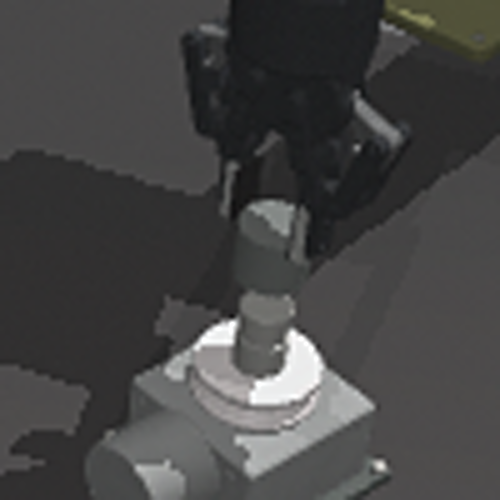

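The cap is off and held, and the bare stub is visible at about (398,245). Next I'll carry the cap to the free bench near (440,130).

Request:
move_arm(
  increments=[
    {"dp": [0,0.9,0.98],"delta_rot": [0,0,0],"fingers": 1},
    {"dp": [0,0.9,0.98],"delta_rot": [0,0,0],"fingers": 1},
    {"dp": [0,0.9,0.98],"delta_rot": [0,0,0],"fingers": 1},
    {"dp": [0,0.9,0.98],"delta_rot": [0,0,0],"fingers": 1},
    {"dp": [0.5,0.9,0.98],"delta_rot": [0,0,0],"fingers": 1},
    {"dp": [0.9,0.9,0.98],"delta_rot": [0,0,0],"fingers": 1},
    {"dp": [0.9,0,0],"delta_rot": [0,0,0],"fingers": 1},
    {"dp": [0.9,0,0],"delta_rot": [0,0,0],"fingers": 1},
  ],
)

```text
time: 9.12
tool_pos: [437.5, 129.9, 105.6]
eef_rot: [-2.174, 0.1, 2.175]
wrist_force: [0.2, 0.1, -0.1]
grip_width: 40.4
```

Request:
move_arm(
  increments=[
    {"dp": [0.9,0,0],"delta_rot": [0,0,0],"fingers": 1},
    {"dp": [0.9,0,0],"delta_rot": [0,0,0],"fingers": 1},
    {"dp": [0.9,0,0],"delta_rot": [0,0,0],"fingers": 1},
    {"dp": [0.6,0,0],"delta_rot": [0,0,0],"fingers": 1},
    {"dp": [0.3,0,0],"delta_rot": [0,0,0],"fingers": 1},
    {"dp": [0,0,0],"delta_rot": [0,0,0],"fingers": 1},
  ],
)

```text
time: 9.88
tool_pos: [438.2, 130.2, 34.1]
eef_rot: [-2.174, 0.099, 2.175]
wrist_force: [-0.6, -0.4, -0.2]
grip_width: 40.2
```

```bash
python3 -c "
from h import *
plan([440,130,27],-5.3)
snap('scene','scene3')
s=cv2.imread('pics/scene3.png')
f=lambda i,x,y:cv2.resize(i[y:y+100,x:x+100],None,fx=5,fy=5,interpolation=2)
cv2.imwrite('pics/c7.png',f(s,345,170))
"
```

```text
t 9.88 tcp [438.2   130.224  34.061] F [-0.616 -0.362 -0.184] w 40.2 q [ 0.196  0.407  1.997 -0.     0.739  1.858]
tool y [-0.091 -0.996  0.   ] tool x [-0.001 -0.    -1.   ]
dp units [ 0.353  0.003 -0.091]
rot units [ 0.007  0.004 -0.001]
dp units in target frame [ 0.353  0.003 -0.091]
```

View pics/c7.png

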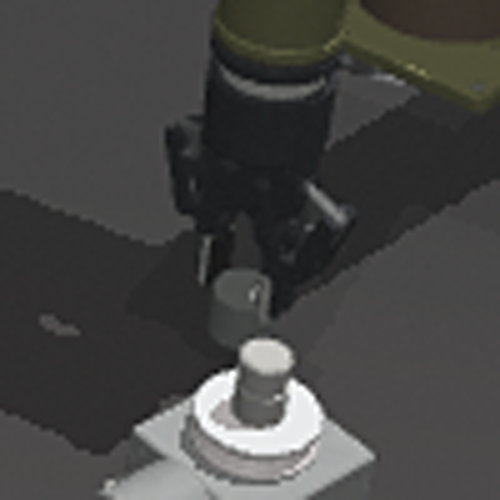

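Request:
move_arm(
  increments=[
    {"dp": [0.15,0,0],"delta_rot": [0,0,0],"fingers": 1},
    {"dp": [0.1,0,0],"delta_rot": [0,0,0],"fingers": 1},
    {"dp": [0,0,0],"delta_rot": [0,0,0],"fingers": 1},
  ],
)

```text
time: 10.3
tool_pos: [438.3, 130.2, 29.3]
eef_rot: [-2.175, 0.099, 2.175]
wrist_force: [0.2, 0.2, 0.1]
grip_width: 40.4
```

Request:
move_arm(
  increments=[
    {"dp": [0.08,0,0],"delta_rot": [0,0,0],"fingers": 1},
    {"dp": [0,0,0],"delta_rot": [0,0,0],"fingers": 1},
  ],
)

```text
time: 10.55
tool_pos: [438.3, 130.2, 27.6]
eef_rot: [-2.174, 0.099, 2.175]
wrist_force: [-0.6, -0.5, -0.3]
grip_width: 40.4
```

Request:
move_arm(
  increments=[
    {"dp": [0.06,0,0],"delta_rot": [0,0,0],"fingers": 1},
    {"dp": [0,0,0],"delta_rot": [0,0,0],"fingers": 1},
  ],
)

```text
time: 10.8
tool_pos: [438.4, 130.3, 27.2]
eef_rot: [-2.175, 0.099, 2.174]
wrist_force: [-1.9, -0.5, 6.8]
grip_width: 40.5
```

Request:
move_arm(
  increments=[
    {"dp": [0.06,0,0],"delta_rot": [0,0,0],"fingers": 1},
    {"dp": [0,0,0],"delta_rot": [0,0,0],"fingers": 1},
  ],
)

```text
time: 11.05
tool_pos: [438.4, 130.3, 27.0]
eef_rot: [-2.176, 0.099, 2.173]
wrist_force: [-3.9, -0.7, 20.8]
grip_width: 40.4
```

Request:
move_arm(
  increments=[
    {"dp": [-0.06,0,0],"delta_rot": [0,0,0],"fingers": 1},
    {"dp": [-0.03,0,0],"delta_rot": [0,0,0],"fingers": 0.4},
    {"dp": [0,0,0],"delta_rot": [0,0,0],"fingers": 0.2},
    {"dp": [0,0,0],"delta_rot": [0,0,0],"fingers": 0},
    {"dp": [0,0,0],"delta_rot": [0,0,0],"fingers": 0},
    {"dp": [0,0,0],"delta_rot": [0,0,0],"fingers": 0},
  ],
)

```text
time: 11.8
tool_pos: [438.3, 130.2, 27.0]
eef_rot: [-2.174, 0.099, 2.175]
wrist_force: [0.1, -0.8, 0.6]
grip_width: 85.4
```

Request:
move_arm(
  increments=[
    {"dp": [-0.4,0,0],"delta_rot": [0,0,0],"fingers": 0},
    {"dp": [-0.8,0,0],"delta_rot": [0,0,0],"fingers": 0},
    {"dp": [-1,0,0],"delta_rot": [0,0,0],"fingers": 0},
    {"dp": [-1,0,0],"delta_rot": [0,0,0],"fingers": 0},
    {"dp": [-1,0,0],"delta_rot": [0,0,0],"fingers": 0},
    {"dp": [-1,0,0],"delta_rot": [0,0,0],"fingers": 0},
    {"dp": [-1,0,0],"delta_rot": [0,0,0],"fingers": 0},
    {"dp": [-1,0,0],"delta_rot": [0,0,0],"fingers": 0},
  ],
)

```text
time: 12.8
tool_pos: [438.1, 130.2, 172.3]
eef_rot: [-2.175, 0.099, 2.174]
wrist_force: [1.2, -0.5, 0.4]
grip_width: 85.4
```

```bash
python3 -c "
from h import *
plan([581.5,-167.5,230],-5.3)
snap('scene','scene4')
s=cv2.imread('pics/scene4.png')
f=lambda i,x,y:cv2.resize(i[y:y+100,x:x+100],None,fx=5,fy=5,interpolation=2)
cv2.imwrite('pics/c8.png',f(s,345,170))
"
```

```text
t 12.8 tcp [438.09  130.205 172.32 ] F [ 1.159 -0.53   0.355] w 85.4 q [ 0.196  0.203  1.828 -0.     1.11   1.858]
tool y [-0.091 -0.996 -0.   ] tool x [ 0.  0. -1.]
dp units [-2.882 14.17  -8.498]
rot units [ 0.007 -0.002  0.001]
dp units in target frame [-2.884 14.159 -8.515]
```

View pics/c8.png

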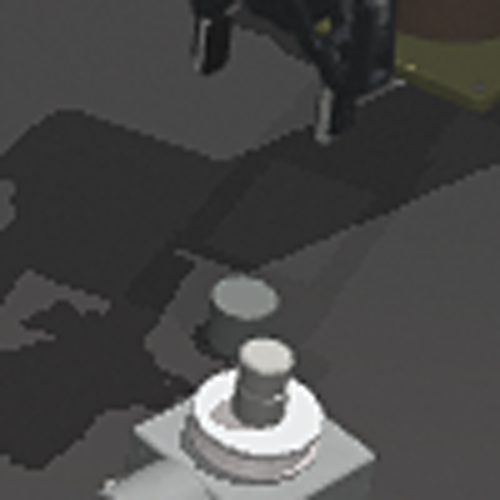

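The cap is standing upright on the bench at about (393,233), and the bare stub and groove are visible. Next I'll move over the pliers.

Request:
move_arm(
  increments=[
    {"dp": [-0.5,1,-0.6],"delta_rot": [0,0,0],"fingers": 0},
    {"dp": [-0.5,1,-0.6],"delta_rot": [0,0,0],"fingers": 0},
    {"dp": [-0.5,1,-0.6],"delta_rot": [0,0,0],"fingers": 0},
    {"dp": [-0.5,1,-0.6],"delta_rot": [0,0,0],"fingers": 0},
    {"dp": [-0.5,1,-0.6],"delta_rot": [0,0,0],"fingers": 0},
    {"dp": [-0.5,1,-0.6],"delta_rot": [0,0,0],"fingers": 0},
    {"dp": [0,1,-0.6],"delta_rot": [0,0,0],"fingers": 0},
    {"dp": [0,1,-0.6],"delta_rot": [0,0,0],"fingers": 0},
  ],
)

```text
time: 13.85
tool_pos: [519.4, -38.5, 231.2]
eef_rot: [-2.175, 0.099, 2.174]
wrist_force: [0.0, 0.3, -0.9]
grip_width: 85.2
```

Request:
move_arm(
  increments=[
    {"dp": [0,1,-0.6],"delta_rot": [0,0,0],"fingers": 0},
    {"dp": [0,1,-0.6],"delta_rot": [0,0,0],"fingers": 0},
    {"dp": [0,1,-0.6],"delta_rot": [0,0,0],"fingers": 0},
    {"dp": [0,1,-0.6],"delta_rot": [0,0,0],"fingers": 0},
    {"dp": [0,1,-0.6],"delta_rot": [0,0,0],"fingers": 0},
    {"dp": [0,1,-0.6],"delta_rot": [0,0,0],"fingers": 0},
    {"dp": [0,0.2,-0.1],"delta_rot": [0,0,0],"fingers": 0},
    {"dp": [0,0,0],"delta_rot": [0,0,0],"fingers": 0},
  ],
)

```text
time: 14.85
tool_pos: [581.6, -168.1, 230.8]
eef_rot: [-2.173, 0.099, 2.175]
wrist_force: [-0.4, -0.1, -0.3]
grip_width: 85.5
```

```bash
python3 -c "
from h import *
plan([581.5,-167.5,144],-5.3)
for n in ('scene','top'): snap(n,n+'5')
s=cv2.imread('pics/scene5.png');t=cv2.imread('pics/top5.png')
f=lambda i,x,y:cv2.resize(i[y:y+100,x:x+80],None,fx=5,fy=5,interpolation=2)
cv2.imwrite('pics/c9.png',np.hstack([f(s,255,135),f(t,330,160)]))
for n,w in(('scene',(375,220,425,270)),('top',(225,190,275,235))):
    P=cloud(n,np.load(f'pics/{n}5.npy'));x0,y0,x1,y1=w
    Z=cv2.medianBlur(np.nan_to_num(P[...,2]).astype(np.float32),3);m=np.zeros(Z.shape,bool);m[y0:y1,x0:x1]=1
    m&=(Z>117)&(Z<130);v,u=np.nonzero(m);print(n,len(u),u.mean(),v.mean(),u.min(),u.max(),v.min(),v.max(),bp(n,u.mean(),v.mean(),122),np.nanmean(P[m],0))
"
```

```text
t 14.85 tcp [ 581.578 -168.148  230.83 ] F [-0.378 -0.061 -0.317] w 85.5 q [-0.351  0.35   1.443  0.     1.349  1.311]
tool y [-0.092 -0.996 -0.001] tool x [-0.001  0.001 -1.   ]
dp units [ 4.342 -0.029  0.003]
rot units [0.004 0.004 0.004]
dp units in target frame [ 4.341 -0.032  0.007]
scene 64 397.828125 241.21875 393 403 238 245 [564.016 229.093 122.   ] [564.226 229.208 122.227]
top 67 245.82089552238807 211.77611940298507 242 250 207 216 [563.714 227.511 122.   ] [563.763 227.63  121.239]
```

View pics/c9.png

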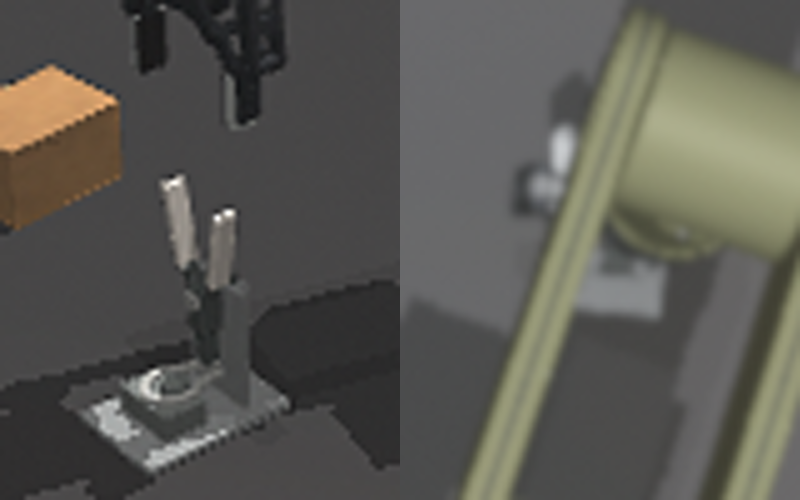

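```bash
python3 -c "
from h import *
np.set_printoptions(precision=1,suppress=True)
print(bp('scene',284.8,149,219),bp('scene',302.8,160,219))
P=cloud('scene',np.load('pics/scene5.npy'))
s=cv2.imread('pics/scene5.png')
for y0,y1,x0,x1 in((142,150,280,289),(152,161,298,308)):
    q=P[y0:y1,x0:x1].reshape(-1,3); q=q[q[:,2]>150]; print(np.median(q,0),q[:,2].min(),len(q))
o=cv2.resize(s[140:210,270:320],None,fx=11,fy=8,interpolation=0)
o=cv2.resize(s[140:210,270:320],None,fx=8,fy=8,interpolation=0)
for j in range(0,50,10): cv2.putText(o,str(270+j),(j*8,8),0,.3,(0,255,255))
for j in range(0,70,10): cv2.putText(o,str(140+j),(0,j*8+4),0,.3,(0,255,255))
cv2.imwrite('pics/c10.png',o)
"
```

```text
[ 551.3 -244.   219. ] [ 558.7 -152.3  219. ]
[ 582.8 -212.5  257.3] 243.37068432631168 47
[ 592.5 -117.2  261.7] 244.32526362239787 58
```

View pics/c10.png

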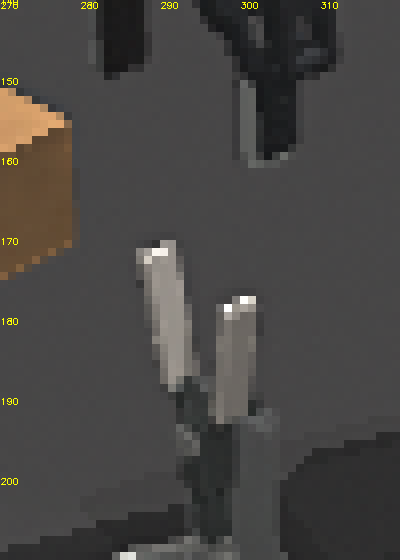

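```bash
python3 -c "
from h import *
np.set_printoptions(precision=0,suppress=True,linewidth=200)
P=cloud('scene',np.load('pics/scene5.npy'))
print(P[152:162,298:307,2]);print(P[152:162,298:307,0]);print(P[152:162,298:307,1]);print(P[143:151,280:290,2])
print(px('scene',[[581.6,-168.1-42,222],[581.6,-168.1+42,222],[581.6,-168.1,222],[579.6,-169.1,168]]))
"
```

```text
[[ -1.  -3. 273. 275. 273. 275. 274. 269. 275.]
 [ -3.  -2. 267. 272. 270. 272. 271. 273. 269.]
 [  5.   1. 270. 268. 266. 270. 268. 266. 267.]
 [ -3.  -4. 261. 265. 266. 265. 262. 266. 262.]
 [  5.   0. 261. 260. 260. 263. 262. 256. 260.]
 [  5.  -1. 258. 257. 258. 260. 259. 254. 255.]
 [  6.   0. 251. 252. 253. 257. 253. 253. 250.]
 [  3.   0. 251. 250. 251. 251. 248. 244.   0.]
 [  0.  -2.   6. 249. 248. 246.   0.   3.  -2.]
 [  3.   2.  -1.   2.   3.   0.   2.  -3.   2.]]
[[266. 260. 597. 596. 592. 592. 589. 581. 587.]
 [269. 267. 593. 597. 593. 593. 589. 589. 582.]
 [285. 277. 600. 596. 591. 595. 590. 586. 585.]
 [281. 277. 594. 596. 595. 592. 587. 589. 582.]
 [297. 288. 598. 595. 593. 594. 591. 581. 584.]
 [302. 292. 599. 596. 594. 595. 592. 584. 582.]
 [309. 299. 595. 594. 593. 595. 589. 587. 580.]
 [311. 305. 598. 595. 594. 592. 587. 580. 284.]
 [314. 308. 314. 598. 595. 591. 296. 296. 288.]
 [322. 318. 312. 312. 310. 304. 303. 295. 298.]]
[[-489. -489. -124. -120. -120. -115. -114. -119. -109.]
 [-486. -482. -128. -119. -119. -115. -115. -110. -113.]
 [-469. -472. -120. -120
[... 210 characters left out ...]
. -448. -126. -123. -120. -113. -115. -113. -116.]
 [-442. -442. -123. -122. -119. -116. -117. -120. -422.]
 [-439. -439. -426. -118. -117. -118. -422. -416. -419.]
 [-430. -428. -429. -423. -419. -419. -414. -417. -409.]]
[[  7. 264. 267. 267. 266. 262. 263. 262.   1.   3.]
 [  1. 263. 264. 262. 260. 258. 257. 257.   1.   1.]
 [  0. 259. 259. 257. 257. 255. 255. 254.   0.   3.]
 [  2. 255. 257. 259. 255. 252. 251. 249.   2.   4.]
 [  0.  -1. 251. 253. 253. 248. 249. 245.   3.   5.]
 [ -2.   4. 247. 249. 248. 248. 243.   0.   3.  -1.]
 [  1.  -1.   2. 243.  -0.   2.   0.   1.  -7.  -2.]
 [ -0.   3.   2.   6.   1.   3.   4.   4.   3.  -1.]]
[[285. 155.]
 [303. 165.]
 [294. 160.]
 [295. 174.]]
```

```bash
python3 -c "
from h import *
np.set_printoptions(precision=0,suppress=True,linewidth=200)
P=cloud('scene',np.load('pics/scene3.npy'))
print(P[212:238,383:404,2])
"
```

```text
[[ 82.  87.  92.  96. 100. 102.  96.  87.  91.  86.   2. 112. 122. 123. 121. 124. 123. 127. 124. 125. 127.]
 [ 78.  79.  88.  89.  91.  96.  87.  82.  82.   6.   2.   1. 117. 116. 117. 121. 122. 120. 118. 112. 105.]
 [  3.  85.  86.  83.  88.  87.  87.  81.   2.   0.  -0.  -1.   1. 113. 116. 117. 119. 114. 105. 106. 105.]
 [  2.  78.  81.  80.  85.  81.  81.  79.  72.   3.   4.   1.   3. 108. 116. 110. 112. 104. 106. 108. 104.]
 [  1.  -1.  80.  80.  80.  77.  75.  69.  71.   1.   3.   4.   3. 106. 108. 110. 113. 103. 106. 103. 101.]
 [  4.  -0.  71.  69.  72.  71.  70.  69.  65.   2.   2.   1.   2.  99. 104. 107. 108. 102. 103. 101. 101.]
 [  3.   2.  65.  71.  72.  70.  69.  63.  63.   1.  -1.   1.   0. 102. 102. 104. 102. 101. 104.  88.  92.]
 [  4.   3.  64.  67.  69.  66.  65.  61.  62.  -3.   3.  -1.  -2.  -1.  94.  96. 101. 101.  -0.  85.  92.]
 [ -0.  54.  64.  65.  64.  63.  58.  57.   3.   2.   2.   2.  -2.   2.  93.  92.  95.  95.   1.  86.  86.]
 [ -2.  52.  58.  61.  61.  55.  54.  54.  -2.   2.   2.  -1.   3.   5.  86.  92.  92.  89.  84.  90.  88.]
 [  1.  48.  55.  56
[... 1008 characters left out ...]
  43.  44.  47.  49.  51.  53.  54.  47.  48.  -0.]
 [  2.   2.   2.   0.  24.  32.  31.  36.  37.  34.  37.  40.  42.  45.  48.  44.  50.  49.  44.  -1.  -0.]
 [  1.   1.   3.   5.  20.  31.  30.  28.  32.  33.  37.  37.  38.  41.  41.  38.  47.   3.   1.   5.  -0.]
 [  5.  -0.  nan   1.  20.  22.  25.  27.  31.  31.  29.  26.  30.  27.  39.  34.  24.   1.   0.   0.   0.]
 [  1.  -3.  -2.   0.  15.  19.  22.  21.  19.  25.  26.  28.  24.  26.  24.  26.  15.   1.   2.   1.   3.]
 [ -0.   2.   1.   3.  11.  18.  18.  21.  22.  24.  23.  22.  25.  22.  17.  20.  17.   4.  -1.   1.   1.]
 [ -0.  -2.   4.   0.   7.   9.  15.  18.  18.  17.  18.  20.  15.  16.  18.  14.   3.   2.   4.  -0.   0.]]
```

```bash
python3 -c "
from h import *
np.set_printoptions(precision=0,suppress=True,linewidth=200)
P=cloud('scene',np.load('pics/scene3.npy'))
print('cols 384..402');print(P[190:214,384:403,2]);
s=cv2.imread('pics/scene3.png')
o=cv2.resize(cv2.convertScaleAbs(s[185:245,370:420],alpha=2.2,beta=0),None,fx=9,fy=9,interpolation=0)
for j in range(0,50,10): cv2.putText(o,str(370+j),(j*9,8),0,.3,(0,255,255))
for j in range(0,60,10): cv2.putText(o,str(185+j),(0,j*9+4),0,.3,(0,255,255))
cv2.imwrite('pics/c11.png',o)
"
```

```text
cols 384..402
[[  1.   3. 189. 195. 197. 199. 201. 203. 203. 202. 206. 208. 207. 207. 204. 206. 207. 206. 204.]
 [  3.  -2. 183. 191. 191. 193. 197. 200. 202. 200. 204. 204. 202. 204. 207. 208. 205. 206. 206.]
 [ -0.   3. 183. 186. 193. 192. 194. 195. 198. 200. 198. 200. 199. 201. 201. 203. 204. 202. 204.]
 [139. 171. 175. 184. 188. 188. 193. 187. 191. 194. 199. 197. 197. 198. 200. 198. 198. 201. 202.]
 [138. 167. 179. 183. 183. 182. 184. 190. 192. 192. 194. 193. 193. 197. 193. 195. 196. 197. 195.]
 [141.  nan 175. 177. 179. 181. 184. 185. 184. 188. 190. 190. 191. 193. 195. 191. 195. 194. 195.]
 [138. 146. 173. 173. 178. 179. 182. 183. 187. 186. 187. 189. 187. 188. 188. 191. 189. 189. 188.]
 [140. 144. 166. 168. 175. 175. 177. 181. 179. 182. 182. 183. 185. 187. 187. 186. 185. 186. 188.]
 [134. 141. 142. 167. 169. 173. 172. 175. 179. 178. 178. 181. 180. 183. 181. 182. 185. 180. 180.]
 [130. 140. 138. 141. 168. 169. 170. 172. 177. 174. 174. 176. 178. 178. 177. 178. 181. 179. 177.]
 [130. 123. 135. 138. 140. 166. 167. 168. 171. 169. 173. 173. 176. 175. 174. 174. 175. 178. 173.]
 [123. 1
[... 566 characters left out ...]
2. 145. 147.]
 [ 89.  92. 119. 115. 121. 121. 122. 123. 126. 128. 136. 140. 141. 139. 139. 140. 142. 141. 144.]
 [ 95.  91. 113. 116. 118. 119. 118. 119. 121. 125. 131. 135. 136. 136. 137. 133. 139. 139.  nan]
 [ 93. 109. 109. 109. 113. 113. 114. 114. 116. 120. 130. 130. 133. 132. 135. 132. 133. 135. 136.]
 [ 89. 105. 107. 109. 111. 108. 107. 109. 115. 113. 119. 127. 133. 132. 131. 130. 132. 130. 134.]
 [ 92.  95. 102. 104. 106. 106. 102. 106. 108. 111. 116. 124. 124. 128. 129. 123. 125. 125. 128.]
 [ 87.  92.  96. 100. 102.  96.  87.  91.  86.   2. 112. 122. 123. 121. 124. 123. 127. 124. 125.]
 [ 79.  88.  89.  91.  96.  87.  82.  82.   6.   2.   1. 117. 116. 117. 121. 122. 120. 118. 112.]]
```

View pics/c11.png

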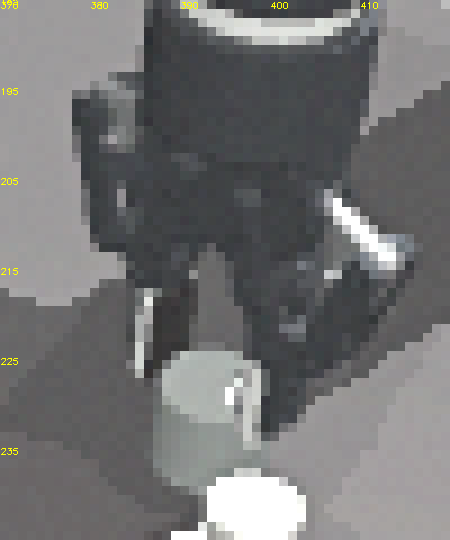

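Request:
move_arm(
  increments=[
    {"dp": [0.7,0.05,0.08],"delta_rot": [0,0,0],"fingers": 0},
    {"dp": [0.8,0,0],"delta_rot": [0,0,0],"fingers": 0},
    {"dp": [0.8,0,0],"delta_rot": [0,0,0],"fingers": 0},
    {"dp": [0.8,0,0],"delta_rot": [0,0,0],"fingers": 0},
    {"dp": [0,0,0],"delta_rot": [0,0,0],"fingers": 0},
  ],
)

```text
time: 15.58
tool_pos: [578.7, -168.4, 166.9]
eef_rot: [-2.17, 0.098, 2.178]
wrist_force: [0.3, 0.2, 0.1]
grip_width: 85.5
```

```bash
cat >> h.py <<'E'
def zoom(im,x,y,w,h,k,name,g=1.8):
    o=cv2.resize(cv2.convertScaleAbs(im[y:y+h,x:x+w],alpha=g,beta=0),None,fx=k,fy=k,interpolation=0)
    for j in range(0,w,10): cv2.putText(o,str(x+j),(j*k,8),0,.3,(0,255,255))
    for j in range(0,h,10): cv2.putText(o,str(y+j),(0,j*k+4),0,.3,(0,255,255))
    cv2.imwrite(f'pics/{name}.png',o)
E
python3 -c "
from h import *
plan([580,-169,124],-5.3)
s,_=snap('scene','scene6'); zoom(s,260,140,65,65,9,'c12')
"
```

```text
t 15.57 tcp [ 578.736 -168.386  166.858] F [0.322 0.231 0.086] w 85.5 q [-0.353  0.401  1.534  0.     1.211  1.309]
tool y [-0.091 -0.996 -0.001] tool x [-0.004  0.001 -1.   ]
dp units [ 2.143  0.027 -0.075]
rot units [0.007 0.023 0.006]
dp units in target frame [ 2.143  0.025 -0.066]
```

View pics/c12.png

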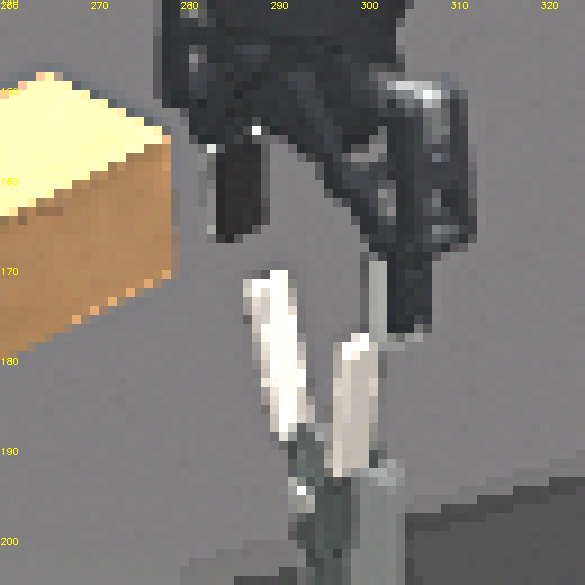

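Request:
move_arm(
  increments=[
    {"dp": [0.7,0.02,0],"delta_rot": [0,0,0],"fingers": 0},
    {"dp": [0.7,0,0],"delta_rot": [0,0,0],"fingers": 0},
    {"dp": [0.75,0,0],"delta_rot": [0,0,0],"fingers": 0},
    {"dp": [0,0,0],"delta_rot": [0,0,0],"fingers": 0},
  ],
)

```text
time: 16.12
tool_pos: [578.6, -168.8, 124.1]
eef_rot: [-2.17, 0.098, 2.178]
wrist_force: [0.1, 0.5, 0.0]
grip_width: 85.4
```

```bash
python3 -c "
from h import *
plan([580,-169,124],-5.3)
s,d=snap('scene','scene7'); zoom(s,260,140,65,65,9,'c13')
P=cloud('scene',d);np.set_printoptions(precision=0,suppress=True,linewidth=200)
for k in range(3): print(P[172:190,283:308:2,k])
"
```

```text
t 16.12 tcp [ 578.645 -168.803  124.129] F [0.07  0.496 0.01 ] w 85.4 q [-0.354  0.443  1.585  0.     1.117  1.308]
tool y [-0.091 -0.996 -0.001] tool x [-0.004  0.001 -1.   ]
dp units [ 0.006  0.004 -0.068]
rot units [0.007 0.022 0.006]
dp units in target frame [ 0.006  0.004 -0.068]
[[586. 581. 586. 578. 574. 389. 387. 600. 596. 592. 363. 596. 594.]
 [586. 580. 584. 580. 571. 396. 397. 600. 596. 593. 371. 598. 594.]
 [586. 581. 572. 587. 573.  nan 394. 391. 594. 596. 375. 599. 575.]
 [587. 581. 574. 582. 576. 402. 402. 398. 592. 594. 383. 598. 592.]
 [585. 585. 575. 582. 577. 408. 406. 403. 392. 599. 592. 597. 594.]
 [448. 584. 433. 586. 577. 417. 414. 407. 402. 596. 591. 599. 596.]
 [447. 443. 436. 585. 576. 421. 412. 410. 581. 597. 596. 598. 594.]
 [451. 451. 440. 587. 577. 568. 422. 588. 585. 596. 597. 598. 596.]
 [458. 455. 446. 585. 576. 570. 428. 587. 587. 597. 591. 595. 591.]
 [464. 459. 456. 582. 583. 571. 429. 588. 588. 590. 590. 587. 580.]
 [469. 462. 454. 583. 580. 571. 434. 591. 584. 595. 591. 584. 577.]
 [475. 467. 460. 582. 576. 572. 439. 590. 586. 593. 592. 586. 580.
[... 2394 characters left out ...]
80. 184. 189. 191.]
 [  1.   3.  -0. 140. 135. 134.   3. 159. 163. 176. 175. 183. 183.]
 [  1.   2.   4. 133. 138. 131.  -1. 156. 161. 167. 171. 172. 170.]
 [  2.   1.  -2. 130. 132. 127.  -1. 155. 153. 167. 168. 165. 163.]
 [  3.   1.  -1. 125. 124. 124.  -1. 150. 151. 161. 165. 164. 162.]
 [  3.  -2.   1. 122. 125. 121.   4. 146. 143. 160. 162. 164. 158.]
 [  1.   2.   1.  -1. 120. 116.   2. 140. 138. 154. 154. 156. 153.]
 [ -1.   3.  -2.  -0. 118. 114.  -0. 138. 137. 151. 152. 154. 149.]
 [ -1.   4.   1.   0. 116. 111.   3. 132. 129. 146. 145. 148. 148.]
 [  1.   2.  -0.   1. 106. 110.  98. 128. 129. 142. 145. 147.   2.]
 [  1.  -2.   1.   2.  -3. 107. 103. 125. 122. 106. 141.   1.   2.]]
```

View pics/c13.png

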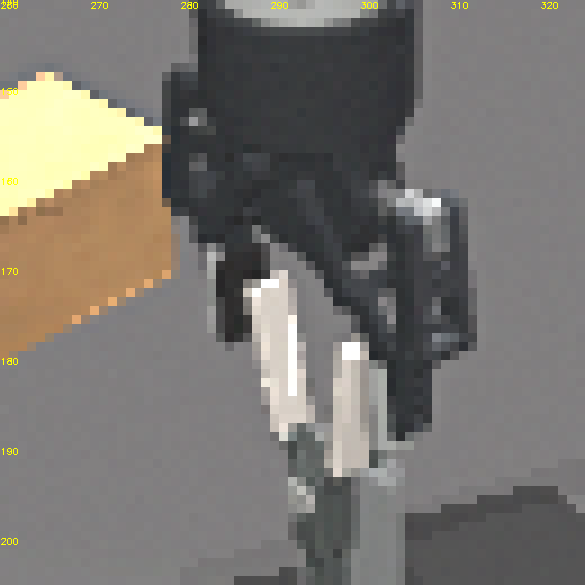

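The fingers straddle both handles. Depth puts the finger midpoint and the handle midpoint within about 1 mm across. I'll squeeze now.

Request:
move_arm(
  increments=[
    {"dp": [0,0,0],"delta_rot": [0,0,0],"fingers": 0.3},
    {"dp": [0,0,0],"delta_rot": [0,0,0],"fingers": 0.4},
    {"dp": [0,0,0],"delta_rot": [0,0,0],"fingers": 0.5},
    {"dp": [0,0,0],"delta_rot": [0,0,0],"fingers": 0.6},
    {"dp": [0,0,0],"delta_rot": [0,0,0],"fingers": 0.8},
    {"dp": [0,0,0],"delta_rot": [0,0,0],"fingers": 1},
    {"dp": [0,0,0],"delta_rot": [0,0,0],"fingers": 1},
    {"dp": [0,0,0],"delta_rot": [0,0,0],"fingers": 1},
  ],
  force=45,
)

```text
time: 17.18
tool_pos: [582.9, -170.7, 129.9]
eef_rot: [-2.184, 0.103, 2.168]
wrist_force: [-0.4, -0.1, 13.7]
grip_width: 29.2
```

```bash
python3 -c "
from h import *
plan([580,-169,174],-5.3)
s,d=snap('scene','scene8'); zoom(s,260,150,65,75,8,'c14')
"
```

```text
t 17.18 tcp [ 582.909 -170.739  129.942] F [-0.445 -0.148 13.665] w 29.2 q [-0.354  0.437  1.578 -0.001  1.118  1.308]
tool y [-0.091 -0.996  0.003] tool x [ 0.007 -0.003 -1.   ]
dp units [-2.204 -0.067  0.136]
rot units [ 0.008 -0.044 -0.016]
dp units in target frame [-2.203 -0.073  0.153]
```

View pics/c14.png

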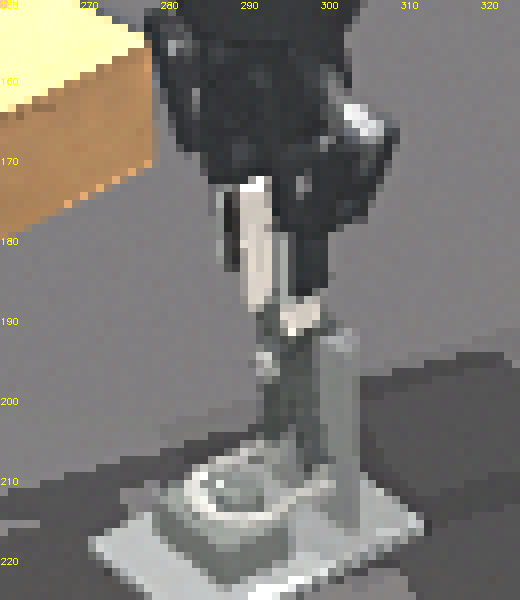

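Request:
move_arm(
  increments=[
    {"dp": [-0.2,0,0],"delta_rot": [0,0,0],"fingers": 1},
    {"dp": [-0.3,0,0],"delta_rot": [0,0,0],"fingers": 1},
    {"dp": [-0.3,0,0],"delta_rot": [0,0,0],"fingers": 1},
    {"dp": [0,0,0],"delta_rot": [0,0,0],"fingers": 1},
  ],
)

```text
time: 17.73
tool_pos: [581.3, -169.5, 142.9]
eef_rot: [-2.178, 0.1, 2.172]
wrist_force: [4.2, -0.0, 0.2]
grip_width: 28.9
```

Request:
move_arm(
  increments=[
    {"dp": [-0.5,0,0],"delta_rot": [0,0,0],"fingers": 1},
    {"dp": [-0.5,0,0],"delta_rot": [0,0,0],"fingers": 1},
    {"dp": [-0.5,0,0],"delta_rot": [0,0,0],"fingers": 1},
    {"dp": [-0.5,0,0],"delta_rot": [0,0,0],"fingers": 1},
    {"dp": [-0.5,0,0],"delta_rot": [0,0,0],"fingers": 1},
    {"dp": [0,0,0],"delta_rot": [0,0,0],"fingers": 1},
  ],
)

```text
time: 18.48
tool_pos: [579.8, -169.4, 193.2]
eef_rot: [-2.175, 0.1, 2.175]
wrist_force: [-0.2, 0.6, -2.4]
grip_width: 28.8
```

```bash
python3 -c "
from h import *
plan([580,-169,220],-5.3)
s,d=snap('scene','scene9'); zoom(s,250,120,75,105,5.7.__int__(),'c15')
zoom(s,250,150,75,75,8,'c15')
"
```

```text
t 18.48 tcp [ 579.77  -169.393  193.197] F [-0.167  0.604 -2.44 ] w 28.8 q [-0.354  0.377  1.5   -0.     1.264  1.308]
tool y [-0.091 -0.996  0.   ] tool x [ 0. -0. -1.]
dp units [-1.34 -0.02 -0.01]
rot units [ 0.007 -0.002 -0.002]
dp units in target frame [-1.34  -0.021 -0.01 ]
```

View pics/c15.png

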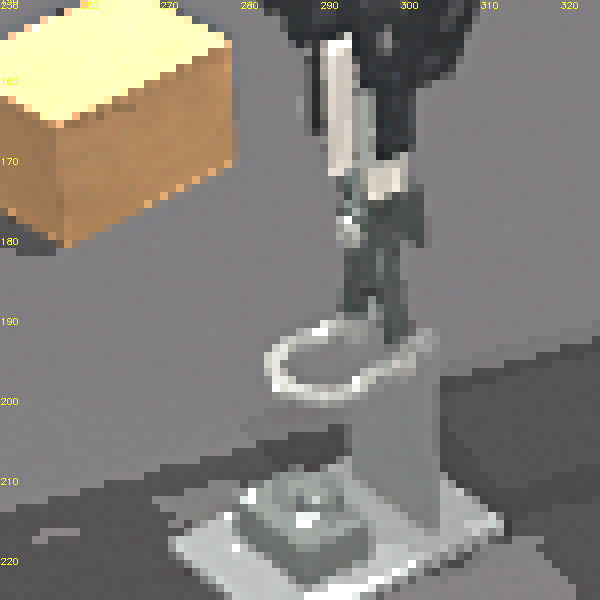

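The ring is on the tips, lifted clear of the stand with its loop at about (290,194), and looks level. I'll carry it high towards the drive.

Request:
move_arm(
  increments=[
    {"dp": [-0.6,0,0],"delta_rot": [0,0,0],"fingers": 1},
    {"dp": [-0.9,0,0],"delta_rot": [0,0,0],"fingers": 1},
    {"dp": [-0.9,0,0],"delta_rot": [0,0,0],"fingers": 1},
    {"dp": [-0.3,0,0],"delta_rot": [0,0,0],"fingers": 1},
    {"dp": [0,0,0],"delta_rot": [0,0,0],"fingers": 1},
  ],
)

```text
time: 19.15
tool_pos: [580.0, -169.3, 246.4]
eef_rot: [-2.175, 0.099, 2.174]
wrist_force: [-0.2, -0.2, -2.1]
grip_width: 29.0
```

```bash
python3 -c "
from h import *
plan([536.6,230.9,246],-5.3)"
```

```text
t 19.15 tcp [ 579.984 -169.312  246.423] F [-0.195 -0.22  -2.121] w 29.0 q [-0.354  0.337  1.423 -0.     1.381  1.308]
tool y [-0.091 -0.996  0.   ] tool x [ 0. -0. -1.]
dp units [  0.017 -19.73    3.983]
rot units [ 0.007 -0.002 -0.001]
dp units in target frame [  0.021 -19.725   4.008]
```

Request:
move_arm(
  increments=[
    {"dp": [0,-0.5,0.1],"delta_rot": [0,0,0],"fingers": 1},
    {"dp": [0,-0.9,0.18],"delta_rot": [0,0,0],"fingers": 1},
    {"dp": [0,-0.9,0.18],"delta_rot": [0,0,0],"fingers": 1},
    {"dp": [0,-0.9,0.18],"delta_rot": [0,0,0],"fingers": 1},
    {"dp": [0,-0.9,0.18],"delta_rot": [0,0,0],"fingers": 1},
    {"dp": [0,-0.9,0.18],"delta_rot": [0,0,0],"fingers": 1},
    {"dp": [0,-0.9,0.18],"delta_rot": [0,0,0],"fingers": 1},
    {"dp": [0,-0.9,0.18],"delta_rot": [0,0,0],"fingers": 1},
  ],
)

```text
time: 20.15
tool_pos: [565.2, -30.1, 246.2]
eef_rot: [-2.175, 0.099, 2.175]
wrist_force: [1.1, -0.3, -1.7]
grip_width: 28.8
```

Request:
move_arm(
  increments=[
    {"dp": [0,-0.9,0.18],"delta_rot": [0,0,0],"fingers": 1},
    {"dp": [0,-0.9,0.18],"delta_rot": [0,0,0],"fingers": 1},
    {"dp": [0,-0.9,0.18],"delta_rot": [0,0,0],"fingers": 1},
    {"dp": [0,-0.9,0.18],"delta_rot": [0,0,0],"fingers": 1},
    {"dp": [0,-0.9,0.18],"delta_rot": [0,0,0],"fingers": 1},
    {"dp": [0,-0.9,0.18],"delta_rot": [0,0,0],"fingers": 1},
    {"dp": [0,-0.9,0.18],"delta_rot": [0,0,0],"fingers": 1},
    {"dp": [0,-0.9,0.18],"delta_rot": [0,0,0],"fingers": 1},
  ],
)

```text
time: 21.15
tool_pos: [549.6, 115.9, 246.1]
eef_rot: [-2.175, 0.099, 2.175]
wrist_force: [0.4, 0.0, -1.9]
grip_width: 28.6
```

Request:
move_arm(
  increments=[
    {"dp": [0,-0.9,0.18],"delta_rot": [0,0,0],"fingers": 1},
    {"dp": [0,-0.9,0.18],"delta_rot": [0,0,0],"fingers": 1},
    {"dp": [0,-0.9,0.18],"delta_rot": [0,0,0],"fingers": 1},
    {"dp": [0,-0.9,0.18],"delta_rot": [0,0,0],"fingers": 1},
    {"dp": [0,-0.9,0.18],"delta_rot": [0,0,0],"fingers": 1},
    {"dp": [0,-0.3,0.06],"delta_rot": [0,0,0],"fingers": 1},
    {"dp": [0,0,0],"delta_rot": [0,0,0],"fingers": 1},
    {"dp": [0,0,0],"delta_rot": [0,0,0],"fingers": 1},
  ],
)

```text
time: 22.15
tool_pos: [539.4, 211.5, 246.1]
eef_rot: [-2.175, 0.1, 2.175]
wrist_force: [0.5, -0.1, -1.5]
grip_width: 28.8
```

```bash
python3 -c "
from h import *
plan([536.6,230.9,246],-5.3)
s,d=snap('scene','scene10'); zoom(s,365,190,65,75,8,'c16')
t,d=snap('top','top10'); zoom(t,205,165,75,75,8,'c17',1.2)
"
```

```text
t 22.15 tcp [539.447 211.501 246.083] F [ 0.546 -0.142 -1.495] w 28.8 q [ 0.301  0.303  1.476 -0.     1.363  1.964]
tool y [-0.091 -0.996  0.001] tool x [-0.    -0.001 -1.   ]
dp units [ 0.004 -0.953  0.23 ]
rot units [ 0.005 -0.    -0.003]
dp units in target frame [ 0.004 -0.953  0.231]
```

View pics/c16.png

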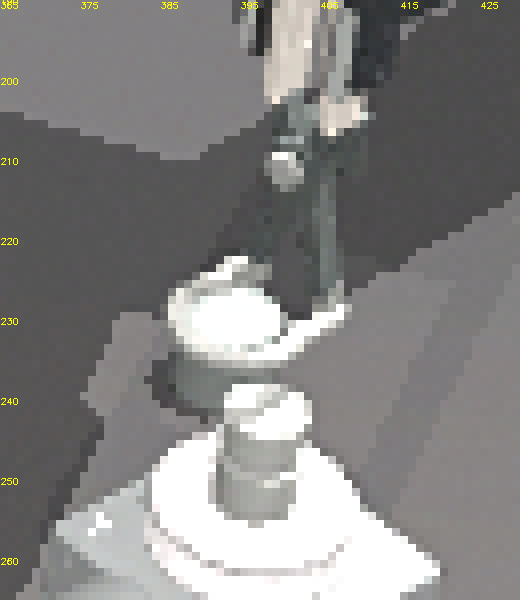

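View pics/c17.png

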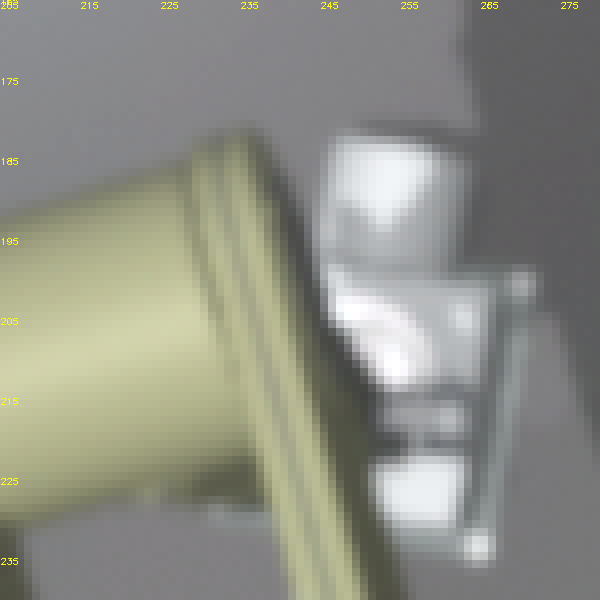

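The scene crop shows the ring spread and level at about (393,230), just beyond the stub at (397,243). The arm covers the stub in the top view. I'll measure the ring's offset from the TCP.

```bash
cat > ringfit.py <<'E'
from h import *
from scipy.optimize import least_squares
import sys
np.set_printoptions(precision=2,suppress=True,linewidth=200)
def ring(tag,win,tcp,dz=100,zb=12):
    x0,y0,x1,y1=win
    P=cloud('scene',np.load(f'pics/{tag}.npy'))
    m=np.zeros(P.shape[:2],bool);m[y0:y1,x0:x1]=1
    zr=tcp[2]-dz
    Q=P[m&(abs(P[...,2]-zr)<zb)]
    Q=Q[(np.hypot(Q[:,0]-tcp[0]-27.9,Q[:,1]-tcp[1]+2.6)<30)]
    # drop pliers side (x<-12 from centre)
    c=np.array([tcp[0]+27.9,tcp[1]-2.6]); xd=np.array([.9957,-.0924])
    k=(Q[:,:2]-c)@xd>-12; Q=Q[k]
    f=lambda p:np.r_[np.hypot(Q[:,0]-p[0],Q[:,1]-p[1])-20]
    r=least_squares(f,c,loss='soft_l1')
    A=np.c_[Q[:,:2]-r.x,np.ones(len(Q))];pl=least_squares(lambda p:A@p-Q[:,2],[0,0,zr],loss='soft_l1').x
    print(tag,len(Q),'centre',r.x,'off from tcp',r.x-tcp[:2],'z',pl[2],'z-tcp',pl[2]-tcp[2],'slopes deg',np.degrees(pl[:2]),'rms',np.sqrt(np.mean(f(r.x)**2)))
E
python3 -c "
from ringfit import *
ring('scene9',(275,180,310,205),np.array([579.8,-169.4,193.2]))
ring('scene10',(380,215,412,240),np.array([539.45,211.5,246.1]))
"
```

```text
scene9 40 centre [ 602.26 -170.5 ] off from tcp [22.46 -1.1 ] z 96.45834858159073 z-tcp -96.74165141840926 slopes deg [ 3.14 -3.38] rms 2.742383767667741
scene10 57 centre [560.73 209.95] off from tcp [21.28 -1.55] z 149.30332109373626 z-tcp -96.79667890626374 slopes deg [-1.55  0.71] rms 2.3461048038935393
```

```bash
cat > sil.py <<'E'
from h import *
from scipy.optimize import minimize
np.set_printoptions(precision=2,suppress=True,linewidth=200)
K=8
th=np.linspace(0,2*np.pi,60,endpoint=False)
def circ(c,r,z): return np.c_[c[0]+r*np.cos(th),c[1]+r*np.sin(th),np.full(60,z)]
def fill(polys,win):
    x0,y0,x1,y1=win; o=np.zeros(((y1-y0)*K,(x1-x0)*K),np.uint8)
    for q,v in polys:
        q=((q+0.5-[x0,y0])*K-0.5); cv2.fillPoly(o,[np.round(q*16).astype(np.int32)],int(v),shift=4)
    return cv2.resize(o.astype(np.float32),(x1-x0,y1-y0),interpolation=cv2.INTER_AREA)
def hull(p): return cv2.convexHull(p.astype(np.float32))[:,0]
def cyl(cam,c,r,z0,z1,win):
    return fill([(hull(px(cam,np.r_[circ(c,r,z0),circ(c,r,z1)])),1)],win)
def ringm(cam,c,z,win,ri=17.5,ro=22.0):
    # outer hull minus visible hole (intersection of top and bottom inner circles)
    o=fill([(hull(px(cam,np.r_[circ(c,ro,z-2),circ(c,ro,z+2)])),1)],win)
    a=fill([(px(cam,circ(c,ri,z+2)),1)],win);b=fill([(px(cam,circ(c,ri,z-2)),1)],win)
    return np.clip(o-np.minimum(a,b),0,1)
def fit(fun,M,W,x0,step=4):
    f=lambda p:np.sum(W*(fun(p)-M)**2)
    n=len(x0);S=np.vstack([x0]+[np.array(x0)+step*np.eye(n)[i] for i in range(n)])
    r=minimize(f,x0,method='Nelder-Mead',options=dict(initial_simplex=S,xatol=.02,fatol=1e-4));return r.x,r.fun
def mask(cam,tag,win,z0,z1):
    x0,y0,x1,y1=win; Z=cloud(cam,np.load(f'pics/{tag}.npy'))[y0:y1,x0:x1,2]
    return ((Z>z0)&(Z<z1)).astype(np.float32)
E
python3 -c "
from sil import *
w=(375,220,425,270)
for cam,tag,w in(('scene','scene0',(378,225,420,265)),('top','top0',(228,192,270,232))):
    for zb in(98,104):
        M=mask(cam,tag,w,zb,145);print(tag,zb,M.sum(),fit(lambda p:cyl(cam,p,21,zb,126,w),M,1,[565,228]))
for cam,tag,w in(('scene','scene5',(378,228,420,265)),('scene','scene6',(378,228,420,265)),('scene','scene7',(378,228,420,265)),('scene','scene8',(378,228,420,265)),('scene','scene9',(378,228,420,265)),('top','top5',(228,192,270,232))):
    for zb in(90,98):
        M=mask(cam,tag,w,zb,140);print(tag,zb,M.sum(),fit(lambda p:cyl(cam,p,15,zb,122,w),M,1,[565,228]))
"
```

```text
scene0 98 237.0 (array([562.49, 226.96]), np.float64(7.047119140625))
scene0 104 215.0 (array([562.59, 226.86]), np.float64(5.455810546875))
top0 98 158.0 (array([565.78, 227.73]), np.float64(4.432373046875))
top0 104 154.0 (array([565.61, 227.52]), np.float64(5.1875))
scene5 90 150.0 (array([562.08, 227.86]), np.float64(6.255126953125))
scene5 98 129.0 (array([562.59, 228.02]), np.float64(6.48095703125))
scene6 90 149.0 (array([562.08, 227.86]), np.float64(7.255126953125))
scene6 98 126.0 (array([562.03, 227.62]), np.float64(6.623046875))
scene7 90 150.0 (array([563.01, 228.33]), np.float64(11.43359375))
scene7 98 126.0 (array([562.61, 228.05]), np.float64(8.338623046875))
scene8 90 150.0 (array([562.24, 227.94]), np.float64(7.258544921875))
scene8 98 128.0 (array([562.71, 228.36]), np.float64(7.0634765625))
scene9 90 150.0 (array([562.04, 227.81]), np.float64(6.265869140625))
scene9 98 129.0 (array([562.74, 228.14]), np.float64(6.018310546875))
top5 90 85.0 (array([564.66, 228.28]), np.float64(3.415771484375))
top5 98 78.0 (array([564.64, 228.9 ]), np.float64(5.710693359375))
```

```bash
cat >> sil.py <<'E'
def fitring(tag,tcp,win,zs,x0=None,ros=(21.5,22,22.5),clip=-8):
    if x0 is None: x0=[tcp[0]+27.9,tcp[1]-2.6]
    xd=np.array([.9957,-.0924]);x1,y1,x2,y2=win
    for dz in zs:
        z=tcp[2]+dz
        M=mask('scene',tag,win,z-14,z+14)
        # weight: pixel's backprojection onto plane z, keep front of clip
        v,u=np.mgrid[y1:y2,x1:x2]
        B=np.array([bp('scene',a,b,z) for a,b in zip(u.ravel(),v.ravel())])
        for it in range(2):
            g=((B[:,:2]-x0)@xd).reshape(u.shape); W=(g>clip).astype(float)
            r=[(ro,)+fit(lambda p:ringm('scene',p,z,win,ro=ro),M,W,list(x0)) for ro in ros]
            b=min(r,key=lambda q:q[2]); x0=b[1]
        print(tag,'dz',dz,'n',M.sum(),'ro',b[0],'c',b[1],'off',b[1]-tcp[:2],'err',b[2])
    return M,W
E
python3 -c "
from sil import *
fitring('scene9',np.array([579.8,-169.4,193.2]),(275,180,310,207),(-97,-99,-101))
fitring('scene10',np.array([539.45,211.5,246.1]),(378,215,415,240),(-97,-99,-101))
"
```

```text
scene9 dz -97 n 132.0 ro 22.5 c [ 600.51 -171.41] off [20.71 -2.01] err 6.731201171875
scene9 dz -99 n 132.0 ro 22.5 c [ 598.75 -173.75] off [18.95 -4.35] err 6.767822265625
scene9 dz -101 n 133.0 ro 22.5 c [ 596.61 -175.68] off [16.81 -6.28] err 6.8525390625
scene10 dz -97 n 132.0 ro 22.5 c [560.57 209.91] off [21.12 -1.59] err 5.9716796875
scene10 dz -99 n 129.0 ro 22.5 c [558.53 208.56] off [19.08 -2.94] err 6.199462890625
scene10 dz -101 n 122.0 ro 22.5 c [556.35 207.22] off [16.9  -4.28] err 6.48486328125
```

Request:
move_arm(
  increments=[
    {"dp": [0,-0.5,-0.06],"delta_rot": [0,0,0],"fingers": 1},
    {"dp": [0.4,-0.44,0],"delta_rot": [0,0,0],"fingers": 1},
    {"dp": [0.45,0,0],"delta_rot": [0,0,0],"fingers": 1},
    {"dp": [0,0,0],"delta_rot": [0,0,0],"fingers": 1},
    {"dp": [0,0,0],"delta_rot": [0,0,0],"fingers": 1},
  ],
)

```text
time: 22.88
tool_pos: [542.2, 230.5, 228.8]
eef_rot: [-2.174, 0.1, 2.175]
wrist_force: [0.1, 0.2, -1.9]
grip_width: 28.8
```

```bash
python3 -c "
from sil import *
plan([542.4,230.2,229],-5.3)
s0=readout.get_state()
for k in 'abc':
  s,d=snap('scene','scene11'+k)
  fitring('scene11'+k,s0['tool_pos'],(376,218,418,242),(-97,-98),clip=-6)
zoom(s,365,190,65,75,8,'c18',1.1)
from ringfit import ring
ring('scene11a',(376,218,418,242),s0['tool_pos'],dz=98,zb=4)
"
```

```text
t 22.88 tcp [542.172 230.472 228.847] F [ 0.097  0.168 -1.946] w 28.8 q [ 0.33   0.329  1.481 -0.     1.332  1.992]
tool y [-0.091 -0.996  0.   ] tool x [-0.001 -0.    -1.   ]
dp units [-0.008  0.013 -0.013]
rot units [ 0.007  0.003 -0.002]
dp units in target frame [-0.008  0.012 -0.013]
scene11a dz -97 n 131.0 ro 22.5 c [560.422 226.879] off [18.249 -3.593] err 30.21875
scene11a dz -98 n 131.0 ro 22.5 c [558.942 225.985] off [16.77  -4.487] err 28.798095703125
scene11b dz -97 n 132.0 ro 22.5 c [560.68  226.647] off [18.508 -3.825] err 29.744140625
scene11b dz -98 n 129.0 ro 22.5 c [559.218 225.82 ] off [17.046 -4.652] err 28.57763671875
scene11c dz -97 n 127.0 ro 22.5 c [560.621 226.753] off [18.449 -3.719] err 28.60205078125
scene11c dz -98 n 126.0 ro 22.5 c [559.361 225.498] off [17.189 -4.975] err 26.654052734375
scene11a 26 centre [562.44 227.2 ] off from tcp [20.27 -3.28] z 131.476159013317 z-tcp -97.37106720029882 slopes deg [3.59 1.64] rms 2.2899048298481346
```

View pics/c18.png

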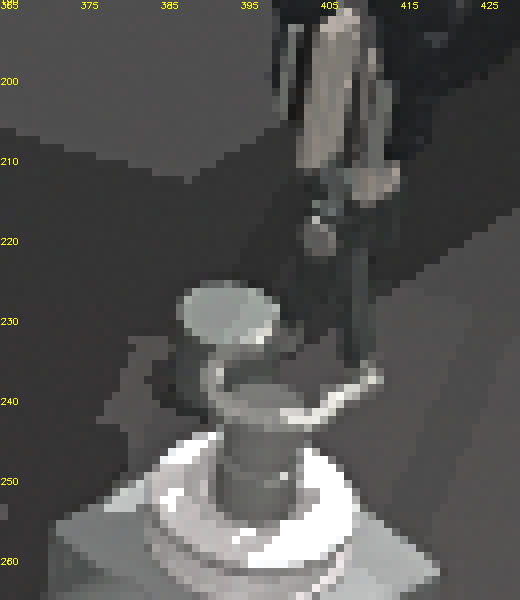

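```bash
python3 -c "
from sil import *
s=cv2.imread('pics/scene11c.png')
k=10;x0,y0=375,215
o=cv2.resize(s[y0:y0+50,x0:x0+55],None,fx=k,fy=k,interpolation=0)
def dr(P,c): cv2.polylines(o,[np.round((px('scene',P)+.5-[x0,y0])*k).astype(int)],True,c,1)
a=(562.4,227.9)
dr(circ(a,15,122),(0,255,0))
for z,c in((129.5,(0,0,255)),(133.5,(255,255,0))):
  dr(circ(a,17.5,z),c);dr(circ(a,22,z),c)
cv2.imwrite('pics/c19.png',o)
print(px('scene',[[*a,131.5],[*a,122],[a[0]+3,a[1],131.5],[a[0],a[1]+3,131.5],[a[0],a[1],134.5]]))
"
```

```text
[[398.23 238.11]
 [397.83 240.75]
 [397.58 238.61]
 [399.12 238.61]
 [398.36 237.27]]
```

View pics/c19.png

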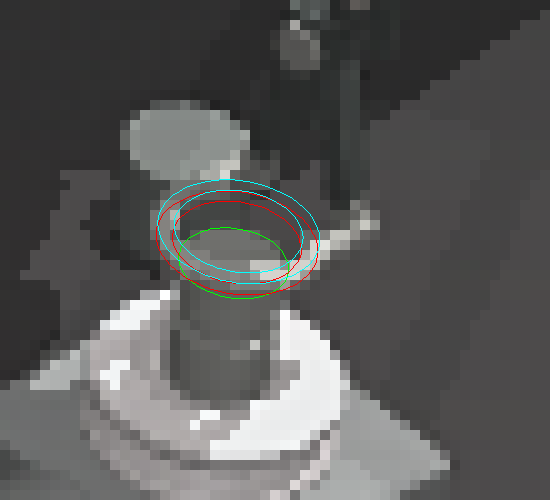

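```bash
cat >> sil.py <<'E'
def fitring2(tags,win,z,stub,x0,clip=-6,ros=(21.5,22.5,23.5),zst=116,th=8):
    xd=np.array([.9957,-.0924]);a,b,c,d=win
    Z=np.median([cloud('scene',np.load(f'pics/{t}.npy'))[b:d,a:c,2] for t in tags],0)
    M=((Z>min(z-th,zst))&(Z<z+12)).astype(np.float32) if stub is not None else ((Z>z-12)&(Z<z+12)).astype(np.float32)
    v,u=np.mgrid[b:d,a:c];B=np.array([bp('scene',i,j,z)[:2] for i,j in zip(u.ravel(),v.ravel())])
    S=cyl('scene',stub,15,zst,122,win) if stub is not None else 0
    for it in range(3):
        g=((B-x0)@xd).reshape(u.shape);W=(g>clip).astype(float)
        r=[(ro,)+fit(lambda p:np.maximum(ringm('scene',p,z,win,ro=ro),S),M,W,list(x0),3) for ro in ros]
        q=min(r,key=lambda t:t[2]);x0=q[1]
    # depth check: z of pixels well inside ring model, compared with ring-only model z
    R_=ringm('scene',x0,z,win,ro=q[0]); k=(R_>.9)&(W>0)&(Z>z-8)
    print(tags[0],'z',z,'ro',q[0],'c',x0,'err',q[2],'median z in ring',np.median(Z[k]),np.mean(Z[k]),k.sum())
    return M,W,x0
E
python3 -c "
from sil import *
for z in (129.5,130.5,131.5,132.5):
  fitring2(['scene11a','scene11b','scene11c'],(380,226,418,248),z,(562.4,227.9),[562,226])
print('scene10 tcp 539.45 211.5 246.1')
for z in (146.5,147.5,148.5,149.5):
  fitring2(['scene10'],(378,215,415,240),z,None,[561,210])
M,W,x=fitring2(['scene11a','scene11b','scene11c'],(380,226,418,248),130.5,(562.4,227.9),[562,226])
for r,w in zip(M,W): print(''.join('#' if m else '.' for m in r),''.join('w' if m else '.' for m in w))
"
```

```text
scene11a z 129.5 ro 23.5 c [560.59 226.97] err 6.156494140625 median z in ring 132.7560404461492 132.6196662299425 40
scene11a z 130.5 ro 23.5 c [561.69 227.68] err 6.09912109375 median z in ring 132.7560404461492 132.6196662299425 40
scene11a z 131.5 ro 23.5 c [562.8  228.38] err 6.014892578125 median z in ring 132.71763218103945 132.50837672058313 42
scene11a z 132.5 ro 23.5 c [563.6  228.83] err 5.906982421875 median z in ring 132.7560404461492 132.6196662299425 40
scene10 tcp 539.45 211.5 246.1
scene10 z 146.5 ro 23.5 c [556.96 207.85] err 3.607177734375 median z in ring 149.21534271227085 149.2644541082219 43
scene10 z 147.5 ro 23.5 c [558.21 208.71] err 3.562255859375 median z in ring 149.23249307009075 149.28319155590356 42
scene10 z 148.5 ro 23.5 c [559.09 209.23] err 3.619873046875 median z in ring 149.21534271227085 149.2644541082219 43
scene10 z 149.5 ro 23.5 c [560.09 209.92] err 3.572509765625 median z in ring 149.21534271227085 149.2644541082219 43
scene11a z 130.5 ro 23.5 c [561.69 227.68] err 6.09912109375 median z in ring 132.7560404461492 132.6196662299425 40
......
[... 1009 characters left out ...]
.........############....#####....... wwwwwwwwwwwwwwwwwwwwwww...............
...........############..####......... wwwwwwwwwwwwwwwwwwwwwwww..............
...........#################.......... wwwwwwwwwwwwwwwwwwwwwwwwww............
............###############........... wwwwwwwwwwwwwwwwwwwwwwwwwww...........
.............#############............ wwwwwwwwwwwwwwwwwwwwwwwwwwwww.........
..............##########.............. wwwwwwwwwwwwwwwwwwwwwwwwwwwwww........
...............#######................ wwwwwwwwwwwwwwwwwwwwwwwwwwwwwwww......
.................#..#................. wwwwwwwwwwwwwwwwwwwwwwwwwwwwwwwww.....
...................................... wwwwwwwwwwwwwwwwwwwwwwwwwwwwwwwwwww...
```

The silhouette fits put the ring at about (562.7, 228.3) and the stub at (562.4, 227.9) in the same camera frame. That centres the ring within about 1 mm. I'll lower it slowly and watch the force.

Request:
move_arm(
  increments=[
    {"dp": [0.15,0,0],"delta_rot": [0,0,0],"fingers": 1},
    {"dp": [0.15,0,0],"delta_rot": [0,0,0],"fingers": 1},
    {"dp": [0.1,0,0],"delta_rot": [0,0,0],"fingers": 1},
    {"dp": [0,0,0],"delta_rot": [0,0,0],"fingers": 1},
  ],
)

```text
time: 23.52
tool_pos: [542.1, 230.5, 220.8]
eef_rot: [-2.174, 0.1, 2.175]
wrist_force: [0.0, -0.1, -2.0]
grip_width: 28.8
```

Request:
move_arm(
  increments=[
    {"dp": [0.08,0,0],"delta_rot": [0,0,0],"fingers": 1},
    {"dp": [0.08,0,0],"delta_rot": [0,0,0],"fingers": 1},
    {"dp": [0,0,0],"delta_rot": [0,0,0],"fingers": 1},
  ],
)

```text
time: 23.9
tool_pos: [542.2, 230.6, 217.7]
eef_rot: [-2.174, 0.099, 2.175]
wrist_force: [-0.3, 0.4, -1.2]
grip_width: 28.9
```

Request:
move_arm(
  increments=[
    {"dp": [0.08,0,0],"delta_rot": [0,0,0],"fingers": 1},
    {"dp": [0.08,0,0],"delta_rot": [0,0,0],"fingers": 1},
    {"dp": [0,0,0],"delta_rot": [0,0,0],"fingers": 1},
  ],
)

```text
time: 24.28
tool_pos: [542.2, 230.6, 214.5]
eef_rot: [-2.174, 0.099, 2.175]
wrist_force: [0.2, 0.4, -3.2]
grip_width: 28.9
```

Request:
move_arm(
  increments=[
    {"dp": [0.1,0,0],"delta_rot": [0,0,0],"fingers": 1},
    {"dp": [0.1,0,0],"delta_rot": [0,0,0],"fingers": 1},
    {"dp": [0,0,0],"delta_rot": [0,0,0],"fingers": 1},
  ],
)

```text
time: 24.65
tool_pos: [542.1, 230.5, 210.4]
eef_rot: [-2.174, 0.099, 2.175]
wrist_force: [0.1, -0.4, -1.6]
grip_width: 28.9
```

Request:
move_arm(
  increments=[
    {"dp": [0.1,0,0],"delta_rot": [0,0,0],"fingers": 1},
    {"dp": [0.1,0,0],"delta_rot": [0,0,0],"fingers": 1},
    {"dp": [0,0,0],"delta_rot": [0,0,0],"fingers": 1},
    {"dp": [0,0,0],"delta_rot": [0,0,0],"fingers": 1},
  ],
)

```text
time: 25.15
tool_pos: [542.3, 230.6, 206.7]
eef_rot: [-2.175, 0.099, 2.175]
wrist_force: [-0.4, -0.1, -1.6]
grip_width: 28.6
```

```bash
python3 -c "
from sil import *
plan([542.4,230.2,201.5],-5.3)
for k in 'abc': s,d=snap('scene','scene12'+k)
zoom(s,370,195,60,75,8,'c20',1.3)
x0,y0,x1,y1=380,225,420,258
Z=np.median([cloud('scene',np.load(f'pics/scene12{k}.npy'))[y0:y1,x0:x1,2] for k in 'abc'],0)
np.set_printoptions(precision=0,suppress=True,linewidth=240)
print(Z[4:32,6:34])
"
```

```text
t 25.15 tcp [542.337 230.591 206.699] F [-0.365 -0.058 -1.634] w 28.6 q [0.33  0.347 1.513 0.    1.282 1.992]
tool y [-0.091 -0.996 -0.   ] tool x [-0.  0. -1.]
dp units [ 0.26   0.019 -0.005]
rot units [0.007 0.    0.   ]
dp units in target frame [ 0.26   0.019 -0.005]
[[ nan  35.  34.  35.  34.  35.  34.  33.  36.  35.  36.  33.  37.  32.  -2. 145. 152. 153. 154. 158. 160. 157. 158. 154.   1.   1.   0.   1.]
 [  0.  32.  36.  36.  37.  35.  33.  35.  34.  34.  35.  34.  34.  36.   1. 141. 149. 150. 154. 156. 156. 155. 153.  nan   3.  -1.   3.   0.]
 [ -3.  32.  32.  35.  37.  34.  34.  35.  33.  38.  35.  35.  34.  35.  -1. 140. 145. 146. 150. 151. 151. 150. 150. 151.   0.   0.   2.   2.]
 [ -0.  28.  28.  35.  34.  35.  36.  35.  35.  36.  36.  36.  36.  34. 132. 135. 138. 146. 146. 147. 148. 150. 150. 144.   1.   1.   2.   1.]
 [ -1.  25.  27.  28.  31.  34.  35.  34.  35.  37.  33.  30.  33.  26. 129. 131. 133. 129. 142. 144. 144. 145. 144. 143.   1.   2.  -1.   1.]
 [  2.  18.  23.  24.  26.  32.  30.  32.  31.  32.  30.  31.  27. 124. 126. 127. 125.   0.   1.   3. 138. 141. 14
[... 2475 characters left out ...]
.  80.  79.  82.  83.  88.  90.  93.  92.  91.  93.  90.  91.  86.  82.  81.  82.  82.  81.  80.  83.  -2.   1.   1.  -1.  -0.]
 [ 82.  80.  79.  80.  80.  81.  83.  83.  88.  89.  89.  89.  88.  88.  87.  84.  83.  81.  79.  80.  81.  81.  83.  81.  58.   2.   1.  -1.]
 [ 80.  81.  83.  81.  79.  80.  nan  82.  84.  84.  83.  85.  86.  85.  83.  83.  80.  81.  82.  83.  80.  81.  nan  80.  61.  61.  -1.   2.]
 [ 80.  82.  82.  83.  80.  81.  81.  81.  79.  82.  81.  81.  81.  81.  80.  81.  83.  81.  80.  81.  81.  82.  79.  nan  61.  59.  60.   3.]
 [ 80.  79.  83.  80.  80.  80.  82.  80.  80.  80.  80.  79.  82.  81.  80.  78.  80.  79.  82.  nan  80.  82.  82.  59.  57.  59.  59.  60.]]
```

View pics/c20.png

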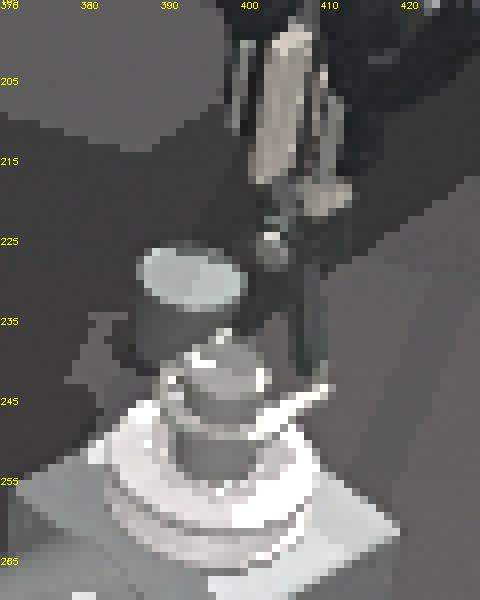

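The ring is around the stub with no contact force. The depth map gives the ring's top face at about 110.5 all round, so it is level. With the camera bias of about +0.7 its centre is at about 108. I'll lower it 4.2 mm and refit.

Request:
move_arm(
  increments=[
    {"dp": [0.11,0,0],"delta_rot": [0,0,0],"fingers": 1},
    {"dp": [0.1,0,0],"delta_rot": [0,0,0],"fingers": 1},
    {"dp": [0,0,0],"delta_rot": [0,0,0],"fingers": 1},
    {"dp": [0,0,0],"delta_rot": [0,0,0],"fingers": 1},
  ],
)

```text
time: 25.8
tool_pos: [542.3, 230.6, 202.5]
eef_rot: [-2.175, 0.099, 2.175]
wrist_force: [0.9, -0.2, -1.7]
grip_width: 28.7
```

```bash
cat > fin.py <<'E'
from sil import *
import sys
tag=sys.argv[1]
plan([542.4,230.2,202.5],-5.3)
zs=[]
for k in 'abcde': s,d=snap('scene',tag+k)
x0,y0,x1,y1=380,225,420,262
C=np.median([cloud('scene',np.load(f'pics/{tag}{k}.npy')) for k in 'abcde'],0)
Z=C[y0:y1,x0:x1,2]; np.save(f'pics/{tag}Z.npy',Z)
zoom(s,370,215,60,50,12,tag+'z',1.3)
np.set_printoptions(precision=0,suppress=True,linewidth=240)
print(Z[8:36,6:34])
E
python3 fin.py scene13
```

```text
t 25.8 tcp [542.307 230.593 202.465] F [ 0.862 -0.192 -1.718] w 28.7 q [ 0.33   0.35   1.519 -0.     1.273  1.992]
tool y [-0.091 -0.996  0.   ] tool x [-0. -0. -1.]
dp units [-0.002  0.019 -0.006]
rot units [ 0.007  0.    -0.   ]
dp units in target frame [-0.002  0.019 -0.006]
[[  1.  23.  24.  29.  33.  31.  35.  36.  36.  34.  35.  35.  32.  30. 129. 131. 137. 140. 142. 142. 144. 146. 143. 142.   2.   2.   2.   1.]
 [  1.  21.  24.  25.  29.  31.  31.  31.  31.  31.  32.  29.  28.  23. 125. 129. 130. 124. 139. 141. 140. 142. 140. 140.   0.   2.   2.  -1.]
 [  4.  16.  17.  22.  24.  25.  27.  29.  28.  28.  25.  26.  23. 119. 121. 126. 124.   0.   1.   2. 137. 138. 138. 135.   2.   0.   1.  -0.]
 [  6.  13.  15.  19.  19.  23.  23.  22.  23.  23.  22.  20.  20. 117. 118. 122. 118.   0.   1.   1. 132. 135. 134. 134.   2.   3.   1.  nan]
 [  4.  10.  14.  17.  15.  17.  18.  20.  nan  18.  18.  17. 109. 113. 116. 114.   3.   1.   1.   3. 129. 133. 132. 130.   2.   1.  -0.   1.]
 [  1.   6.   7.  10.  11.  14.  15.  15.  14. 123. 124. 123. 123. 122. 123. 107.   3.   1.   3.   1. 126.
[... 2483 characters left out ...]
.  80.  82.  80.  81.  80.  80.  83.  81.  82.  83.  82.  82.  80.  79.  80.  79.  81.  nan  81.  81.  59.  nan  60.  59.  60.]
 [ 76.  81.  81.  80.  81.  81.  81.  80.  80.  81.  83.  81.  82.  82.  82.  82.  80.  81.  81.  81.  81.  81.  77.  58.  59.  59.  59.  58.]
 [ nan  76.  79.  81.  83.  82.  80.  81.  79.  nan  81.  82.  81.  81.  80.  80.  82.  81.  81.  81.  82.  78.  66.  58.  58.  59.  59.  59.]
 [ 66.  68.  71.  77.  79.  80.  81.  81.  83.  81.  81.  81.  81.  nan  82.  81.  82.  81.  79.  81.  nan  66.  65.  58.  59.  59.  59.  59.]
 [ 67.  68.  69.  68.  71.  77.  79.  79.  80.  82.  80.  nan  81.  80.  82.  81.  80.  78.  78.  70.  69.  67.  58.  58.  59.  60.  58.  60.]]
```

View pics/scene13z.png

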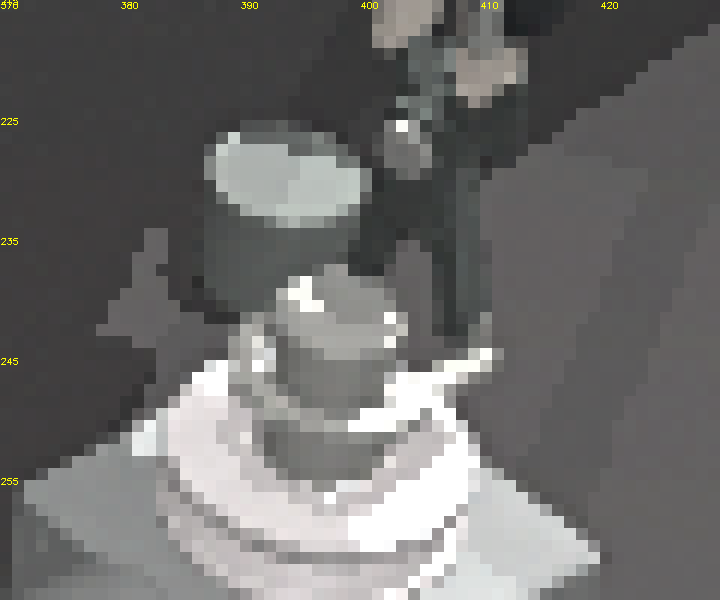

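```bash
cat > cen.py <<'E'
from sil import *
import sys
tag=sys.argv[1]
win=(380,228,420,252)
C=[f'{tag}{k}' for k in 'abcde']
for z in (104,104.7):
  for clip in (-8,-2,4):
    fitring2(C,win,z,(562.4,227.9),[562.4,228],clip=clip,zst=104,th=9,ros=(21.5,22.5,23,23.5,24))
w=(378,228,420,265)
a,b,c,d=win
Z=np.nanmedian([cloud('scene',np.load(f'pics/{t}.npy'))[b:d,a:c,2] for t in C],0)
M=((Z>113)&(Z<135)).astype(np.float32)
v,u=np.mgrid[b:d,a:c]; W=(u<403)&~((v<240)&(u>397)&(Z>60)&((Z<119)|(Z>127)))&(v>=236)
print('stub',fit(lambda p:cyl('scene',p,15,113,122.6,win),M,W,[562,228]))
E
python3 cen.py scene13
```

```text
scene13a z 104 ro 24 c [560.64 227.72] err 29.452880859375 median z in ring 106.8142488241362 107.7014459750659 46
scene13a z 104 ro 24 c [560.62 227.74] err 14.179443359375 median z in ring 106.50646234253088 106.65263780534617 39
scene13a z 104 ro 24 c [560.71 227.67] err 4.639404296875 median z in ring 106.50310730576803 106.24057675020832 33
scene13a z 104.7 ro 24 c [561.34 228.18] err 28.4609375 median z in ring 106.8142488241362 107.7014459750659 46
scene13a z 104.7 ro 24 c [561.34 228.18] err 13.197509765625 median z in ring 106.50646234253088 106.65263780534617 39
scene13a z 104.7 ro 24 c [561.35 228.18] err 4.5849609375 median z in ring 106.48525745205092 106.23237267034708 32
stub (array([560.9 , 228.36]), np.float64(4.823974609375))
```

The fits agree within about 1 mm. I'll confirm the clearance by moving 1.5 mm to each side and watching the force.

Request:
move_arm(
  increments=[
    {"dp": [0,-0.04,0],"delta_rot": [0,0,0],"fingers": 1},
    {"dp": [0,-0.035,0],"delta_rot": [0,0,0],"fingers": 1},
    {"dp": [0,0,0],"delta_rot": [0,0,0],"fingers": 1},
  ],
)

```text
time: 26.42
tool_pos: [542.5, 232.2, 202.5]
eef_rot: [-2.175, 0.099, 2.175]
wrist_force: [-0.3, 0.2, -1.1]
grip_width: 28.7
```

Request:
move_arm(
  increments=[
    {"dp": [0,0.05,0],"delta_rot": [0,0,0],"fingers": 1},
    {"dp": [0,0.05,0],"delta_rot": [0,0,0],"fingers": 1},
    {"dp": [0,0.05,0],"delta_rot": [0,0,0],"fingers": 1},
    {"dp": [0,0,0],"delta_rot": [0,0,0],"fingers": 1},
  ],
)

```text
time: 26.92
tool_pos: [542.2, 229.0, 202.5]
eef_rot: [-2.175, 0.1, 2.175]
wrist_force: [-0.7, -0.1, -1.6]
grip_width: 28.7
```

Request:
move_arm(
  increments=[
    {"dp": [0,-0.075,-0.04],"delta_rot": [0,0,0],"fingers": 1},
    {"dp": [0,0,-0.035],"delta_rot": [0,0,0],"fingers": 1},
    {"dp": [0,0,0],"delta_rot": [0,0,0],"fingers": 1},
  ],
)

```text
time: 27.3
tool_pos: [543.9, 230.5, 202.5]
eef_rot: [-2.175, 0.099, 2.175]
wrist_force: [0.6, 0.2, -1.2]
grip_width: 28.9
```

Request:
move_arm(
  increments=[
    {"dp": [0,0,0.05],"delta_rot": [0,0,0],"fingers": 1},
    {"dp": [0,0,0.05],"delta_rot": [0,0,0],"fingers": 1},
    {"dp": [0,0,0.05],"delta_rot": [0,0,0],"fingers": 1},
    {"dp": [0,0,0],"delta_rot": [0,0,0],"fingers": 1},
  ],
)

```text
time: 27.8
tool_pos: [540.7, 230.7, 202.5]
eef_rot: [-2.175, 0.099, 2.175]
wrist_force: [0.1, 0.9, -2.0]
grip_width: 29.2
```

No contact on any side. But at groove level the axle is only 25 mm across, so the test tells little there. I'll raise the ring 12 mm to the 30 mm land and probe again.

Request:
move_arm(
  increments=[
    {"dp": [0,0,-0.075],"delta_rot": [0,0,0],"fingers": 1},
    {"dp": [-0.2,0,0],"delta_rot": [0,0,0],"fingers": 1},
    {"dp": [-0.2,0,0],"delta_rot": [0,0,0],"fingers": 1},
    {"dp": [-0.2,0,0],"delta_rot": [0,0,0],"fingers": 1},
    {"dp": [0,0,0],"delta_rot": [0,0,0],"fingers": 1},
  ],
)

```text
time: 28.42
tool_pos: [542.7, 230.7, 215.1]
eef_rot: [-2.176, 0.099, 2.173]
wrist_force: [0.3, 0.2, -2.5]
grip_width: 29.0
```

Request:
move_arm(
  increments=[
    {"dp": [0,-0.04,0],"delta_rot": [0,0,0],"fingers": 1},
    {"dp": [0,-0.035,0],"delta_rot": [0,0,0],"fingers": 1},
    {"dp": [0,0,0],"delta_rot": [0,0,0],"fingers": 1},
  ],
)

```text
time: 28.8
tool_pos: [542.4, 232.2, 214.4]
eef_rot: [-2.174, 0.099, 2.175]
wrist_force: [-0.3, -0.0, -1.8]
grip_width: 29.1
```

Request:
move_arm(
  increments=[
    {"dp": [0,0.05,0],"delta_rot": [0,0,0],"fingers": 1},
    {"dp": [0,0.05,0],"delta_rot": [0,0,0],"fingers": 1},
    {"dp": [0,0.05,0],"delta_rot": [0,0,0],"fingers": 1},
    {"dp": [0,0,0],"delta_rot": [0,0,0],"fingers": 1},
  ],
)

```text
time: 29.3
tool_pos: [542.2, 229.0, 214.5]
eef_rot: [-2.175, 0.099, 2.175]
wrist_force: [0.4, 0.5, -2.7]
grip_width: 28.8
```

Request:
move_arm(
  increments=[
    {"dp": [0,-0.075,-0.04],"delta_rot": [0,0,0],"fingers": 1},
    {"dp": [0,0,-0.035],"delta_rot": [0,0,0],"fingers": 1},
    {"dp": [0,0,0],"delta_rot": [0,0,0],"fingers": 1},
  ],
)

```text
time: 29.68
tool_pos: [543.9, 230.5, 214.5]
eef_rot: [-2.175, 0.099, 2.175]
wrist_force: [-0.5, -0.0, -1.8]
grip_width: 28.5
```

Request:
move_arm(
  increments=[
    {"dp": [0,0,0.05],"delta_rot": [0,0,0],"fingers": 1},
    {"dp": [0,0,0.05],"delta_rot": [0,0,0],"fingers": 1},
    {"dp": [0,0,0.05],"delta_rot": [0,0,0],"fingers": 1},
    {"dp": [0,0,0],"delta_rot": [0,0,0],"fingers": 1},
  ],
)

```text
time: 30.18
tool_pos: [541.0, 230.7, 214.6]
eef_rot: [-2.175, 0.099, 2.174]
wrist_force: [0.9, 0.1, -1.7]
grip_width: 28.6
```

Request:
move_arm(
  increments=[
    {"dp": [0,0,0.04],"delta_rot": [0,0,0],"fingers": 1},
    {"dp": [0,0,0],"delta_rot": [0,0,0],"fingers": 1},
    {"dp": [0,0,0],"delta_rot": [0,0,0],"fingers": 1},
  ],
)

```text
time: 30.55
tool_pos: [540.3, 230.8, 214.6]
eef_rot: [-2.175, 0.099, 2.174]
wrist_force: [1.4, 0.4, -2.1]
grip_width: 28.9
```

Request:
move_arm(
  increments=[
    {"dp": [0,0,-0.1],"delta_rot": [0,0,0],"fingers": 1},
    {"dp": [0,0,-0.06],"delta_rot": [0,0,0],"fingers": 1},
    {"dp": [0,0,-0.06],"delta_rot": [0,0,0],"fingers": 1},
    {"dp": [0,0,0],"delta_rot": [0,0,0],"fingers": 1},
    {"dp": [0,0,0],"delta_rot": [0,0,0],"fingers": 1},
  ],
)

```text
time: 31.18
tool_pos: [544.3, 230.4, 214.4]
eef_rot: [-2.174, 0.099, 2.175]
wrist_force: [-0.2, 0.4, -1.8]
grip_width: 28.8
```

Request:
move_arm(
  increments=[
    {"dp": [0,0.11,0.105],"delta_rot": [0,0,0],"fingers": 1},
    {"dp": [0,0,0],"delta_rot": [0,0,0],"fingers": 1},
    {"dp": [0,0,0],"delta_rot": [0,0,0],"fingers": 1},
  ],
)

```text
time: 31.55
tool_pos: [542.1, 228.4, 214.6]
eef_rot: [-2.175, 0.099, 2.175]
wrist_force: [-0.4, -1.2, -1.9]
grip_width: 28.7
```

Request:
move_arm(
  increments=[
    {"dp": [0,-0.11,0],"delta_rot": [0,0,0],"fingers": 1},
    {"dp": [0,-0.11,0],"delta_rot": [0,0,0],"fingers": 1},
    {"dp": [0,0,0],"delta_rot": [0,0,0],"fingers": 1},
    {"dp": [0,0,0],"delta_rot": [0,0,0],"fingers": 1},
  ],
)

```text
time: 32.05
tool_pos: [542.5, 232.9, 214.5]
eef_rot: [-2.175, 0.099, 2.175]
wrist_force: [-0.8, 0.2, -2.6]
grip_width: 28.7
```

Request:
move_arm(
  increments=[
    {"dp": [0,0.11,-0.08],"delta_rot": [0,0,0],"fingers": 1},
    {"dp": [0,0,-0.07],"delta_rot": [0,0,0],"fingers": 1},
    {"dp": [0,0,0],"delta_rot": [0,0,0],"fingers": 1},
    {"dp": [0,0,0],"delta_rot": [0,0,0],"fingers": 1},
  ],
)

```text
time: 32.55
tool_pos: [545.3, 230.3, 214.5]
eef_rot: [-2.175, 0.099, 2.175]
wrist_force: [0.2, 0.1, -2.2]
grip_width: 28.6
```

Request:
move_arm(
  increments=[
    {"dp": [0,0,-0.05],"delta_rot": [0,0,0],"fingers": 1},
    {"dp": [0,0,0],"delta_rot": [0,0,0],"fingers": 1},
    {"dp": [0,0,0],"delta_rot": [0,0,0],"fingers": 1},
  ],
)

```text
time: 32.92
tool_pos: [546.3, 230.2, 214.5]
eef_rot: [-2.175, 0.099, 2.175]
wrist_force: [-0.5, -0.4, -1.1]
grip_width: 28.7
```

Request:
move_arm(
  increments=[
    {"dp": [0,0,0.15],"delta_rot": [0,0,0],"fingers": 1},
    {"dp": [0,0,0.1],"delta_rot": [0,0,0],"fingers": 1},
    {"dp": [0,0,0.05],"delta_rot": [0,0,0],"fingers": 1},
    {"dp": [0,0,0],"delta_rot": [0,0,0],"fingers": 1},
  ],
)

```text
time: 33.42
tool_pos: [540.6, 230.8, 214.7]
eef_rot: [-2.176, 0.099, 2.174]
wrist_force: [1.6, -0.0, -2.8]
grip_width: 28.9
```

Request:
move_arm(
  increments=[
    {"dp": [0,0,0.04],"delta_rot": [0,0,0],"fingers": 1},
    {"dp": [0,0,0],"delta_rot": [0,0,0],"fingers": 1},
    {"dp": [0,0,0],"delta_rot": [0,0,0],"fingers": 1},
  ],
)

```text
time: 33.8
tool_pos: [539.9, 230.8, 214.6]
eef_rot: [-2.175, 0.099, 2.174]
wrist_force: [1.0, -0.3, -1.3]
grip_width: 28.7
```

Request:
move_arm(
  increments=[
    {"dp": [0,0,-0.1],"delta_rot": [0,0,0],"fingers": 1},
    {"dp": [0,0,-0.08],"delta_rot": [0,0,0],"fingers": 1},
    {"dp": [0.2,0,0],"delta_rot": [0,0,0],"fingers": 1},
    {"dp": [0.2,0,0],"delta_rot": [0,0,0],"fingers": 1},
    {"dp": [0.2,0,0],"delta_rot": [0,0,0],"fingers": 1},
    {"dp": [0,0,0],"delta_rot": [0,0,0],"fingers": 1},
    {"dp": [0,0,0],"delta_rot": [0,0,0],"fingers": 1},
  ],
)

```text
time: 34.67
tool_pos: [543.1, 230.5, 202.5]
eef_rot: [-2.175, 0.099, 2.175]
wrist_force: [0.0, 0.1, -2.5]
grip_width: 28.9
```

```bash
python3 fin.py scene14; python3 cen.py scene14; python3 - <<'E'
from sil import *
# ring top plane from median depth, both pictures
for tag in('scene13','scene14'):
    C=np.nanmedian([cloud('scene',np.load(f'pics/{tag}{k}.npy')) for k in 'abcde'],0)[225:262,380:420].reshape(-1,3)
    c=np.array([562,228]);r=np.hypot(*(C[:,:2]-c).T)
    Q=C[(C[:,2]>103)&(C[:,2]<110)&(r>17)]
    k=Q[:,2]>104.8;A=np.c_[Q[:,:2]-c,np.ones(len(Q))][k];p,*_=np.linalg.lstsq(A,Q[k,2],rcond=None);print(tag,k.sum(),p[2],np.degrees(p[:2]))
E
```

```text
t 34.67 tcp [543.098 230.535 202.481] F [ 0.041  0.142 -2.469] w 28.9 q [0.33  0.351 1.518 0.    1.273 1.992]
tool y [-0.091 -0.996  0.   ] tool x [-0. -0. -1.]
dp units [-0.001  0.02   0.033]
rot units [ 0.007  0.    -0.   ]
dp units in target frame [-0.001  0.02   0.033]
[[  1.  22.  26.  30.  30.  36.  33.  32.  nan  35.  33.  34.  31.  28. 130. 133. 139. 142. 143. 144. 145. 145. 144. 143.   1.   0.   1.   0.]
 [ nan  18.  24.  27.  27.  30.  30.  30.  32.  32.  33.  29.  28. 126. 127. 128.  nan 125. 141. 142. 141. 142. 141. 139.   0.   3.   1.   0.]
 [  6.  17.  19.  24.  23.  25.  28.  26.  26.  nan  26.  26.  22. 121. 124. 125. 123.  -2.   0.   0. 135. 139. 138. 137.   4.   1.   1.   2.]
 [  6.  13.  14.  18.  21.  22.  22.  22.  22.  23.  23.  21. 115. 118. 120. 120. 115.   1.   1.   1. 134. 136. 133. 134.   0.   2.  -1.  -1.]
 [  2.   8.  12.  13.  18.  16.  18.  19.  20.  19.  16.  17. 112. 114. 116.  nan   1.   0.   1.  -1. 130. 133. 132. 129.   0.   1.  -0.   0.]
 [ -0.   6.   8.  11.  13.  14.  15.  14.  16. 124. 122. 124. 123. 123. 122. 106.   2.   1.   2.   0. 128. 129.
[... 3374 characters left out ...]
270409403524 105.93869777705223 40
scene14a z 104 ro 24 c [561.6  227.29] err 2.55126953125 median z in ring 106.14295224281932 105.89625650471262 35
scene14a z 104.7 ro 24 c [562.19 227.89] err 23.87255859375 median z in ring 106.36613856969609 106.96512164028488 47
scene14a z 104.7 ro 24 c [562.11 227.82] err 9.0185546875 median z in ring 106.14295224281932 105.92976548307908 41
scene14a z 104.7 ro 24 c [561.92 227.44] err 3.494873046875 median z in ring 106.14295224281932 105.95637185202187 35
stub (array([561.94, 228.62]), np.float64(5.397216796875))
scene13 69 106.80249506660248 [-1.44 -0.23]
scene14 68 106.61299887248282 [-1.41  0.18]<stdin>:4: RuntimeWarning: All-NaN slice encountered
```

View pics/scene14z.png

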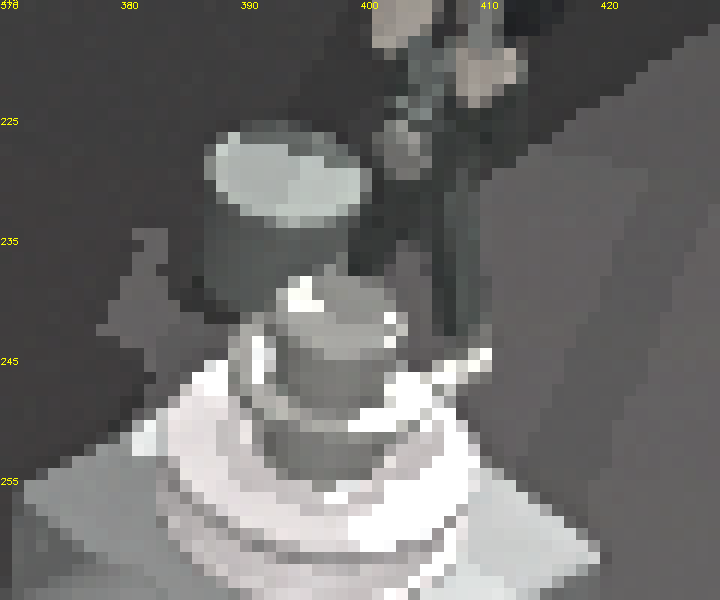

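The ring sits level around the groove with a gap on the visible sides and no side force. The cap stands upright at about (392,232). Handing in.

```bash
python3 -c "
from h import *
print(job.hand_in()); print(readout.get_state()['time'])"
```

```text
the job is handed in; nothing more can be done
None
the job is handed in; nothing more can be done
```

I took the cap off and stood it rim down on the bench near (438, 130). I then squeezed the pliers at 45 N, lifted them off the stand with the ring, and lowered the spread ring over the stub. I handed in at about 35 s, still holding the pliers squeezed.

**Last checks**
- **Height:** the ring's centre is at about 103.8 mm against the 104 mm target, from scene depth corrected for a 0.7 mm bias.
- **Centring:** ring and stub agreed to about 1 mm or better in the same camera view.
- **Side clearance:** moving the ring sideways on the 30 mm part of the stub, I felt no contact up to about 2 mm either way in y. There was a light touch (1 to 1.6 N) at the -x end. I moved the centre about 0.8 mm towards +x because of it.
- **Contact:** the wrist force showed only the pliers' and ring's weight, about 2 N down, so nothing rests on the axle or pulley.
- **Cap:** it was still standing in the last pictures.

**Checks that disagreed**
- **Axle position:** the two cameras differed by about 2.5 mm in x, so I aligned using the scene camera alone plus the sideways test.
- **Fingertips:** they stood about 25 mm farther back than stated. The cap was therefore held only near its top, and I gripped the pliers lower to allow for it.
- **Grip width:** it read 29 mm on the squeezed handles instead of 34 mm. It also read low on the cap, 40 mm instead of 42 mm.
- **Tilt:** a plane fitted to the ring gave about 1.4° in x, which I took to be within measuring error.

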